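# Clamp a column in the chuck, seat the frit tray, nest the cups

## Robot

A 6-joint arm with a two-finger parallel gripper is mounted at the origin on the work surface. World frame = base frame: x ahead of the robot, y to its left, z up, the work surface at z = 0. Lengths are in mm, angles in rad, forces in N, time in s.
With the tool pointing down it reaches from about 350 to 725 mm from the base axis. Payload 4.3 kg.
Tool frame: the origin (TCP) lies on the centre line of the jaws, within the pads' length; the fingertips stand 8 mm ahead of it and the grasp point (between the pads) lies 11 mm behind it; z points along the fingers, y is the line along which they close (so a half turn about z gives the same grasp; the last joint's range is limited). The gripper opens to 85 mm and grips with 20 to 120 N. Pads are 22 mm wide; open, the fingers measure 114 mm over their backs; the gripper's body (76 mm by 85 mm) begins 54 mm behind the grasp point. The pads swing forward as they close: fully open they stand 13 mm farther back than shut.
Start: joints at [1.054, 0.377, 0.081, 1.274, 0, 1.46], TCP at [227.522, 528.11, 239.329] pointing down, gripper open.
Joint ranges: [-2.72, 2.72], [-0.84, 1.66], [-1.02, 1.22], [-1.77, 2.12], [-1.37, 1.28], [-3.14, 3.14]. Speed limits (rad/s): [2.57, 2.57, 3.14, 3.14, 3.14, 3.14].

## Interface

Orientations are given as a unit quaternion [w, x, y, z].
In Python, from bench import bot, viewer gives the robot as it stands (bot), with the cameras (viewer).
- The arm moves only by the shell command python3 jog.py 'ROWS' [FORCE]. ROWS is a JSON list of rows, 1 to 10 of them, each of 5 numbers: dx, dy, dz in mm, then a turn about the tool's z in rad, then the opening from 0.0 (shut) to 1.0 (fully open); each row shifts and turns the commanded pose from where the row before left it, along the tool's axes as they then stand; what a row does not reach is not made up. A row lasts 1/10 s, in which the tool goes at most 50 mm and 0.15 rad, less where a joint would pass 70% of its speed; a pose out of reach is approached as far as the arm can. The fingers move at their own pace and stop on an object; FORCE is the grip in N (left out, the last holds). Time passes only in rows, so rows that do not move let the fingers close. It prints the time, the measured TCP pose, the force, the opening and the grip force at its end.
- bot.state(): the state, without advancing time (a new reading comes with each control period).
- viewer.grab_frame(name): name is "scene" or "side" or "wrist"; returns a dict with "pixels" (420x560x3 uint8, blue, green, red), "fov_y" (degrees; the focal length in pixels is half the picture's height over the tangent of half this angle, whatever the lens; pixels are square), "cx", "cy" (the principal point, pixels), "rvec" (rotation vector, rad) and "tvec" (3), from world to camera coordinates, as OpenCV has them. Camera axes: x right, y down, z forward; pixel columns grow to the right and rows downward; lengths in mm; the calibration is good to about 2 mm. A picture is of the moment at which its call begins. There is no depth.
- bot.close_job(): hands the job in; it is judged then, once.
The state is a dict: "t": time; "qpos": joint angles; "dq": joint speeds; "joint_torque": joint torques, N m; "tcp_pos": TCP position; "ee_rot": TCP orientation; "contact_force": force on the tool from outside, world axes, zero at the start; "wrist_torque": the same for the moment, N m; "opening": opening from 0.0 (shut) to 1.0 (fully open); "grip_force": force on a finger pad.
Only numpy, scipy, OpenCV 4.12 (cv2) and the standard library are available. Lean on these libraries where they do the work, as an engineer would, in place of code of your own. Each camera call takes 0.05 s, during which the arm holds its last target. There are 200 camera calls.

## Task

Get this chromatography bench ready for opening a column: open the shut holding chuck by its sleeve, stand the steel column from the blue rack upright in it, right down on the chuck's floor, and turn the sleeve until all three jaws clamp the column firmly and straight. Lay the orange frit tray flat and fully home in its cutout pocket so that the frits are at hand, and clear away the used aluminium cups by nesting every one of them into the blue cup, as one upright stack on the bench. Leave the bottles, the jar and the spanner where they are.

Things in the scene. Friction and masses are not known exactly. Their poses are not given: they have to be found in the camera images.
- sleeve (a joint): angle of the dark knurled sleeve (52 mm diameter, 40 mm high, axis upright): 0 = wide open, 2.75 rad = end stop; grows clockwise seen from above (tightening). Starts at 2.3 to 2.7. The three jaws leave a circle of radius 12.5 mm - 2 mm per rad: they touch the column at 2.25 rad, then press ever harder, about 35 N each at the stop. Takes 0.3 N m (0.5 when pressing); it stays put.
- sleeve_top (a point): centre of the sleeve's top rim, on the chuck's axis, 85 mm above the bench; the point turns with the sleeve. The sleeve's sides are free to be gripped from above over their full 40 mm; the loaded column stands 40 mm out of it. An orange mark on the rim shows the turning.
- chuck_floor (a point): point on the chuck's axis on the flat floor inside it, 40 mm above the bench, where the column's foot has to stand. The chuck (grey round base 96 mm diameter, 12 mm thick, steel neck 58 mm diameter) is fixed to the bench.
- jaw1: one of the three brass jaws inside the sleeve, 120 degrees apart: 10 mm wide, from 50 to 86 mm above the bench, so 1 mm proud of the sleeve. Origin: on the chuck's axis at bench height when open, moving with the jaw.
- jaw2: second brass jaw, likewise.
- jaw3: third brass jaw, likewise.
- column: stainless steel chromatography column, a plain cylinder 16 mm diameter, 85 mm long, about 120 g, green band near its top. Origin: centre of its foot; z points up along it. It starts upright in the rack, its lower 24 mm in the rack's hole.
- rack: fixed blue block 75 x 75 x 32 mm with one round hole of 22 mm diameter, 24 mm deep, in the middle of its top, holding the column. Origin: centre of its underside.
- bluecup: the blue cup that the stack is built on, loose, standing mouth up on a pale pad. Same shape as the others but 200 g: 36 mm high, 42 mm diameter at the foot, 56 mm at the rim. Origin: centre of its underside.
- cup1: low tapered aluminium sample cup, mouth up at the start: 36 mm high, outside diameter 42 mm at the foot, 56 mm at the rim, wall 2.4 mm, 60 g. Origin: centre of the underside; z points up. All six cups have the same shape; nested, each sits about 15 mm above the one below. Three to five of cup1 to cup5 are present; an absent one always reads None.
- cup2: low tapered aluminium sample cup, mouth up at the start: 36 mm high, outside diameter 42 mm at the foot, 56 mm at the rim, wall 2.4 mm, 60 g. Origin: centre of the underside; z points up. All six cups have the same shape; nested, each sits about 15 mm above the one below. Three to five of cup1 to cup5 are present; an absent one always reads None.
- cup3: low tapered aluminium sample cup, mouth up at the start: 36 mm high, outside diameter 42 mm at the foot, 56 mm at the rim, wall 2.4 mm, 60 g. Origin: centre of the underside; z points up. All six cups have the same shape; nested, each sits about 15 mm above the one below. Three to five of cup1 to cup5 are present; an absent one always reads None.
- cup4: low tapered aluminium sample cup, mouth up at the start: 36 mm high, outside diameter 42 mm at the foot, 56 mm at the rim, wall 2.4 mm, 60 g. Origin: centre of the underside; z points up. All six cups have the same shape; nested, each sits about 15 mm above the one below. Three to five of cup1 to cup5 are present; an absent one always reads None.
- cup5: low tapered aluminium sample cup, mouth up at the start: 36 mm high, outside diameter 42 mm at the foot, 56 mm at the rim, wall 2.4 mm, 60 g. Origin: centre of the underside; z points up. All six cups have the same shape; nested, each sits about 15 mm above the one below. Three to five of cup1 to cup5 are present; an absent one always reads None.
- tray: orange keyed frit tray: a flat plate 56 (x) x 40 (y) x 8 mm with a tab 12 x 14 mm standing out of its +x side, off-centre at y = +9 mm, so that it fits its pocket one way only; a black grip bar stands on its middle, 30 mm long in x, 12 mm wide in y, from 8 to 30 mm above its underside. 90 g. Origin: under the middle of the 56 x 40 plate; z up.
- tray_tab (a point): end of the tray's tab, 40 mm in x, 9 mm in y and 4 mm in z from the tray's origin.
- pocket: fixed white frame, 96 x 68 x 12 mm, with a cutout of the tray's outline, 2.5 mm larger all round, 9 mm deep on a black floor 3 mm above the bench. Origin: at bench height under the point where the tray's origin belongs; the tray fits when its x and y axes point the same way as the pocket's.
- pocket_tab (a point): where tray_tab lies when the tray is home: 40 mm in x, 9 mm in y, 7 mm in z from the pocket's origin.
- bottle_a: clear glass reagent bottle with a blue cap, 72 mm diameter, 150 mm high. Origin: centre of its underside. Leave alone.
- bottle_b: amber reagent bottle with a blue cap, 72 mm diameter, 150 mm high. Leave alone.
- bottle_c: clear reagent bottle with a white cap, 66 mm diameter, 140 mm high. Leave alone.
- jar: small amber jar, 46 mm diameter, 70 mm high. Leave alone.
- spanner: spanner with a black handle lying on the bench, 150 mm long along its x. Leave alone.

How it is judged:
By the outcome, as a careful person would: the job done as asked, in the order asked, and still so for the second after the job is handed in, with the robot touching nothing.
Of cup1, cup2, cup3, cup4, cup5 only 3 to 5 are there at a start; the rules pass over those that are not, and their reading is None.
At some moment in a run one of cup1, cup2, cup3, cup4, cup5, tray may be knocked a few centimetres aside while the robot is not near it.
It also fails if it takes over 208 s, if anything falls off the work surface, if the arm or the gripper's body presses on something with over 40 N, if the wrist force passes 120 N, or if a joint passes its speed limit or range.

## Working session

There is one attempt and no reset: what is moved stays moved. The work goes in short steps, Python scripts to look and compute and a shell command to move; the robot and the scene stay as the last step left them, time stands still between calls to the robot, and variables do not carry over. Pictures are saved under pics/ and viewed, at most 14 in all, crops included, and the job is handed in when it is done.

```bash
ls; mkdir -p pics; cat > h.py <<'E'
import numpy as np, cv2
from bench import bot, viewer
def cam(n,save=None):
    f=viewer.grab_frame(n); f["pixels"]=np.ascontiguousarray(f["pixels"])
    if save: cv2.imwrite(f"pics/{save}.png",f["pixels"])
    f["R"]=cv2.Rodrigues(np.array(f["rvec"],float))[0]; f["t"]=np.array(f["tvec"],float).ravel()
    f["f"]=210/np.tan(np.radians(f["fov_y"])/2)
    return f
def ray(f,u,v):
    d=f["R"].T@np.array([(u-f["cx"])/f["f"],(v-f["cy"])/f["f"],1.]); return -f["R"].T@f["t"],d
def onz(f,u,v,z):
    o,d=ray(f,u,v); return o+d*(z-o[2])/d[2]
def proj(f,p):
    c=f["R"]@np.array(p,float)+f["t"]; return c[:2]/c[2]*f["f"]+[f["cx"],f["cy"]]
E
python3 - <<'E'
from h import *
for n in("scene","side","wrist"):
    f=cam(n,n+"0"); print(n,f["fov_y"],-f["R"].T@f["t"],f["R"][2])
s=bot.state();print(s)
E
```

```text
bench.py
jog.py
pics
scene 50.81262437870212 [1255.59076637   25.21768015  806.45300938] [-0.68968248 -0.04818585 -0.72250689]
side 48.77722038083551 [ -96.75369277 -714.69953575  628.20534064] [ 0.60156581  0.63200966 -0.48855129]
wrist 65.26701995396354 [150.95344653 559.69088935 372.70148174] [ 0.29577139 -0.12881812 -0.94653324]
{'t': 0.15, 'qpos': array([1.05367565e+00, 3.77926027e-01, 7.99783432e-02, 1.27438561e+00,
       5.56417332e-06, 1.46049372e+00]), 'dq': array([ 0.00097002, -0.00100256,  0.00451711,  0.00033561,  0.00109866,
        0.00070039]), 'joint_torque': array([ 3.33317485e-04, -4.64036965e+01,  2.70170832e+01,  1.38960054e-02,
       -1.50302653e-04, -4.64128309e-07]), 'tcp_pos': array([227.2859082 , 527.66991168, 238.57556941]), 'ee_rot': array([-2.39793737e-04,  2.02009196e-01,  9.79383323e-01, -7.30119398e-04]), 'contact_force': array([-0.54364536,  0.10907722,  0.48711816]), 'wrist_torque': array([-0.01144899,  0.02496651,  0.02448652]), 'grip_force': 0.0, 'opening': 0.9998251960982723}
```

View pics/scene0.png

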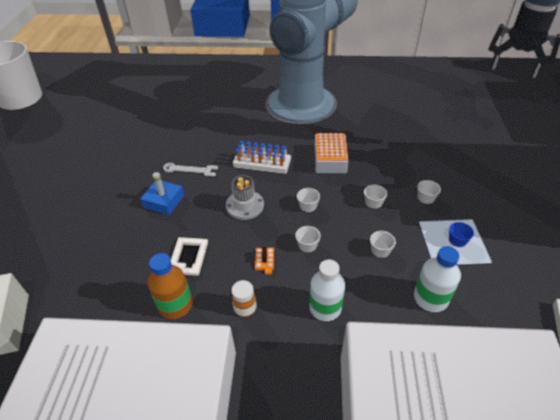

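View pics/side0.png

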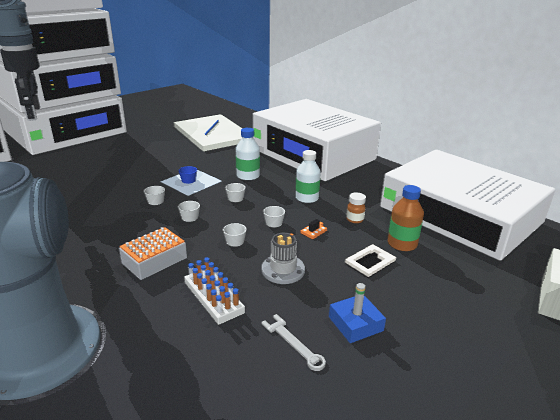

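Both views show five grey cups: scene pixels (308,200), (375,197), (428,193), (308,240) and (382,245). The blue cup is at (460,236), the chuck (243,195), the column/rack (162,192), the pocket (187,256) and the tray (265,260).

```bash
python3 - <<'E'
import cv2,numpy as np
a=cv2.imread("pics/scene0.png")[150:285,135:330]; b=cv2.imread("pics/side0.png")[200:350,225:410]
a=cv2.resize(a,(580,402),interpolation=cv2.INTER_CUBIC)
cv2.imwrite("pics/c1.png",cv2.resize(cv2.imread("pics/scene0.png")[150:285,135:330],(780,540),interpolation=cv2.INTER_CUBIC))
cv2.imwrite("pics/c2.png",cv2.resize(b,(740,600),interpolation=cv2.INTER_CUBIC))
E
```

```text
(no output)
```

View pics/c1.png

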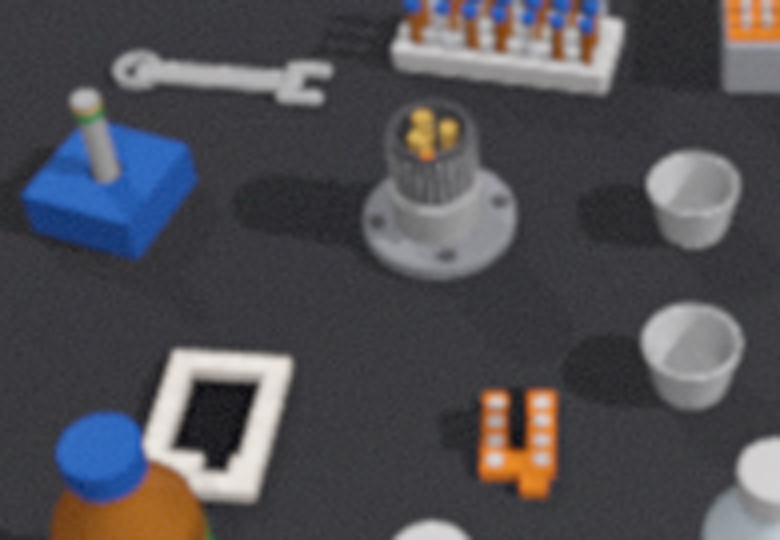

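View pics/c2.png

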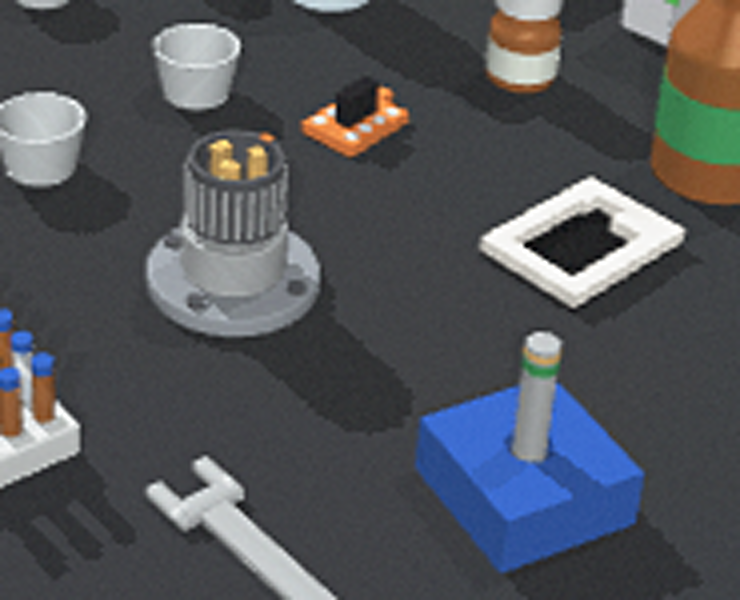

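c1 shows, in scene pixels, the sleeve top at about (243,185.8), the column top at (156.5,174.8), and the tray and pocket tabs both pointing down (+x) and to the right. c2 confirms the column top at side pixel (360.8,285.5) and the sleeve top at (284,240).

```bash
python3 - <<'E'
from h import *
S=cam("scene");D=cam("side")
c1=lambda u,v:(135+u/4,150+v/4); c2=lambda u,v:(225+u/4,200+v/4)
def tri(a,b):
    o1,d1=ray(S,*a);o2,d2=ray(D,*b);A=np.c_[d1,-d2];x=np.linalg.lstsq(A,o2-o1,rcond=None)[0]
    p,q=o1+d1*x[0],o2+d2*x[1];return ((p+q)/2).round(1),np.linalg.norm(p-q).round(1)
print("sleeve",tri(c1(432,143),c2(236,160)),onz(S,*c1(432,143),85),onz(D,*c2(236,160),85))
print("coltop",tri(c1(86,98),c2(543,341)),onz(S,*c1(86,98),93),onz(D,*c2(543,341),93))
print("colfoot at rack top",onz(S,*c1(108,182),32),onz(D,*c2(529,458),32))
print("rack top corners",[onz(S,*c1(*p),32).round() for p in((25,196),(115,124),(196,150),(140,230))])
print("mark",onz(S,*c1(427,155),85),onz(D,*c2(267,138),85))
print("tray side corners",[onz(D,*c2(*p),8).round() for p in((303,124),(350,152),(408,112))],"tab",onz(D,*c2(388,92),8))
print("tray sc",[onz(S,*c1(*p),8).round() for p in((480,391),(557,391),(553,475),(478,468),(548,492))])
print("pocket",[onz(S,*c1(*p),12).round() for p in((172,350),(293,356),(256,500))],[onz(D,*c2(*p),12).round() for p in((480,242),(575,298),(685,236),(590,178))])
for n,f in(("scene",S),("side",D)):
    hsv=cv2.cvtColor(f["pixels"],cv2.COLOR_BGR2HSV)
    m=cv2.inRange(hsv,(0,0,105),(180,40,255)); mb=cv2.inRange(hsv,(110,150,40),(130,255,255))
    for k,mm in(("g",m),("b",mb)):
        for c in cv2.findContours(mm,0,2)[0]:
            a=cv2.contourArea(c);x,y,w,h=cv2.boundingRect(c)
            if 150<a<900 and 15<w<40: 
                # rim centre approx: upper ellipse; use bbox x-center, rim widest row
                pts=c[:,0];
                wy=[(np.ptp(pts[abs(pts[:,1]-r)<=1,0]),r) for r in range(y,y+h) if (abs(pts[:,1]-r)<=1).any()]
                r=np.mean([q[1] for q in wy if q[0]>=max(wy)[0]-1])
                print(n,k,a,(x,y,w,h),r,onz(f,x+w/2-.5,r,36).round(1))
E
```

```text
sleeve (array([ 483.4, -126. ,   76.1]), np.float64(1.3)) [ 493.34678012 -124.64247587   85.        ] [ 473.90164684 -134.787011     85.        ]
coltop (array([ 469.4, -339.7,   91.6]), np.float64(1.8)) [ 470.45426579 -338.21935124   93.        ] [ 468.23287097 -341.55731911   93.        ]
colfoot at rack top [ 481.03311331 -335.23845812   32.        ] [ 460.38838417 -347.60004888   32.        ]
rack top corners [array([ 495., -384.,   32.]), array([ 428., -344.,   32.]), array([ 450., -286.,   32.]), array([ 522., -305.,   32.])]
mark [ 503.78284819 -126.375028     85.        ] [ 500.99455299 -130.478209     85.        ]
tray side corners [array([614., -51.,   8.]), array([613., -92.,   8.]), array([673., -85.,   8.])] tab [681.50866646 -60.53094252   8.        ]
tray sc [array([619., -88.,   8.]), array([617., -44.,   8.]), array([676., -42.,   8.]), array([673., -84.,   8.]), array([688., -44.,   8.])]
pocket [array([ 599., -272.,   12.]), array([ 601., -200.,   12.]), array([ 703., -202.,   12.])] [array([ 596., -207.,   12.]), array([ 595., -274.,   12.]), array([ 688., -281., 
[... 819 characters left out ...]
.0 (263, 206, 22, 22) 211.0 [596.7  31.   36. ]
side g 331.5 (178, 201, 22, 21) 205.5 [450.9 196.4  36. ]
side g 159.5 (349, 192, 17, 13) 198.0 [812.6 -65.9  36. ]
side g 152.5 (295, 191, 24, 12) 194.5 [724.4  37.6  36. ]
side g 288.0 (144, 186, 21, 19) 190.0 [428.2 330.6  36. ]
side g 282.0 (225, 183, 21, 19) 187.5 [604.  197.4  36. ]
side g 157.5 (236, 168, 24, 12) 171.8 [695.1 252.9  36. ]
side b 179.5 (403, 185, 17, 15) 192.0 [ 953.7 -142.9   36. ]
side b 220.0 (179, 166, 18, 18) 169.5 [570.  382.3  36. ]
side b 238.0 (283, 137, 27, 20) 148.0 [935.4 289.7  36. ]
side b 329.5 (75, 112, 33, 18) 120.0 [540.1 989.8  36. ]
side b 368.5 (66, 71, 35, 17) 78.42857142857143 [ 767.7 1602.    36. ]
```

Everything is located to about 1 cm. Next I move over the chuck and refine its position with the wrist camera.

```bash
cat >> h.py <<'E'
from scipy.spatial.transform import Rotation as Rn
def tool():
    s=bot.state(); w,x,y,z=s["ee_rot"]; return s,Rn.from_quat([x,y,z,w]).as_matrix()
def go(p,yaw=None):
    """print tool-axis displacement from the measured pose to TCP p, and turn about tool z so that tool y lies along yaw (mod pi)"""
    s,R=tool(); d=R.T@(np.array(p,float)-s["tcp_pos"])
    t=0
    if yaw is not None:
        cur=np.arctan2(R[1,1],R[0,1]); t=(cur-yaw+np.pi/2)%np.pi-np.pi/2
    print("tool d",d.round(1),"turn",round(t,3),"q6",s["qpos"][5].round(2),"t",s["t"].round(1),"tcp",s["tcp_pos"].round(1),"F",s["contact_force"].round(1),"Tq",s["wrist_torque"].round(2),"op",round(s["opening"],3),"gf",round(s["grip_force"],1))
E
python3 jog.py '[[-33,-33.4,2,0,1],[-33,-33.4,2,0,1],[-33,-33.4,2,0,1],[-33,-33.4,2,0,1],[-33,-33.4,2,0,1],[-33,-33.4,2,0,1],[-33,-33.4,2,0,1],[-33,-33.4,2,0,1]]'
python3 jog.py '[[-33,-33.4,3,0,1],[-33,-33.4,3,0,1],[-33,-33.4,3,0,1],[-33,-33.4,3,0,1],[-33,-33.4,3,0,1],[-33,-33.4,3,0,1],[-33,-33.4,3,0,1]]'
python3 jog.py '[[0,0,0,0.144,1],[0,0,0,0.144,1],[0,0,0,0.144,1],[0,0,0,0.144,1],[0,0,0,0.144,1],[0,0,0,0.144,1],[0,0,0,0.144,1],[0,0,0,0.144,1],[0,0,0,0,1]]'
python3 - <<'E'
from h import *
go([484,-129,200]); f=cam("wrist","w1"); print(proj(f,[484,-129,85]),tool()[1])
E
```

```text
t: 1.05
tcp_pos: [364.5, 176.5, 223.4]
ee_rot: [0.0, 0.202, 0.979, 0.0]
contact_force: [1.4, -0.3, 0.5]
opening: 0.998
grip_force: 0.0
t: 1.75
tcp_pos: [484.2, -129.9, 202.2]
ee_rot: [0.0, 0.202, 0.979, 0.0]
contact_force: [1.0, 0.5, 0.4]
opening: 0.998
grip_force: 0.0
t: 2.65
tcp_pos: [483.8, -127.8, 202.2]
ee_rot: [-0.0, 0.703, 0.711, -0.0]
contact_force: [0.9, 0.2, 0.3]
opening: 0.996
grip_force: 0.0Traceback (most recent call last):
  File "<stdin>", line 2, in <module>
  File "h.py", line 24, in go
    print("tool d",d.round(1),"turn",round(t,3),"q6",s["qpos"][5].round(2),"t",s["t"].round(1),"tcp",s["tcp_pos"].round(1),"F",s["contact_force"].round(1),"Tq",s["wrist_torque"].round(2),"op",round(s["opening"],3),"gf",round(s["grip_force"],1))
                                                                               ^^^^^^^^^^^^
AttributeError: 'float' object has no attribute 'round'
```

```bash
sed -i 's/s\["t"\].round(1)/round(s["t"],1)/' h.py
python3 - <<'E'
from h import *
go([484,-129,200]); f=cam("wrist","w1"); print(proj(f,[484,-129,85]),tool()[1].round(2))
E
```

```text
tool d [-1.2  0.2  2.2] turn 0 q6 1.17 t 2.6 tcp [ 483.8 -127.8  202.2] F [0.9 0.2 0.3] Tq [ 0.03 -0.02  0.02] op 0.996 gf 0.0
[280.48544443 211.81442576] [[-0.01  1.   -0.  ]
 [ 1.    0.01  0.  ]
 [ 0.   -0.   -1.  ]]
```

View pics/w1.png

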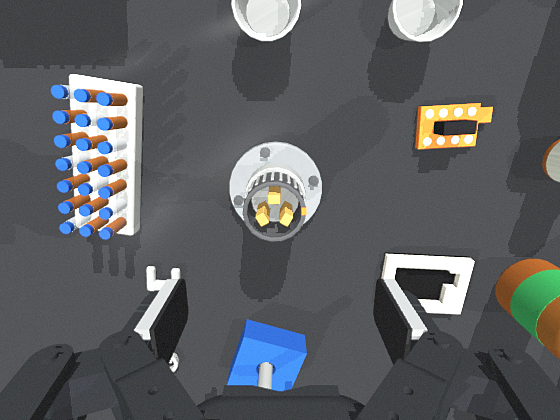

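w1 shows the sleeve rim centred near (275,210), with its orange mark at (304,211). It also shows the tray at (455,128), the pocket at (428,283) and the column top at (265,372).

```bash
python3 - <<'E'
from h import *
f=cam("wrist"); im=f["pixels"]; hsv=cv2.cvtColor(im,cv2.COLOR_BGR2HSV)
for uv in((275,209),(275,211)): print("sleeve",onz(f,*uv,85).round(1))
print("disc top/left/right",onz(f,275.5,141.5,12).round(1),onz(f,229.5,185,12).round(1),onz(f,322,185,12).round(1))
m=cv2.inRange(hsv,(5,150,120),(20,255,255)); 
c=max([c for c in cv2.findContours(m[:200],0,2)[0]],key=cv2.contourArea); print("tray",cv2.contourArea(c),cv2.approxPolyDP(c,4,True)[:,0].tolist())
for p in cv2.approxPolyDP(c,4,True)[:,0]: print(onz(f,*p,8)[:2].round(1),end=" ")
m=cv2.inRange(hsv,(0,0,170),(180,40,255)); m[:240]=0; m[:,:375]=0; m[:,480:]=0
cs=cv2.findContours(m,cv2.RETR_CCOMP,2)[0]
for c in cs:
    if cv2.contourArea(c)>500:
        print("\npocket",cv2.contourArea(c))
        for p in cv2.approxPolyDP(c,3,True)[:,0]: print(p,onz(f,*p,12)[:2].round(1),end=" ")
E
```

```text
sleeve [ 479.6 -126.7   85. ]
sleeve [ 479.6 -128.4   85. ]
disc top/left/right [478.4 -81.3  12. ] [ 432.3 -125.4   12. ] [ 526.1 -123.8   12. ]
tray 375.0 [[418, 107], [416, 148], [464, 147], [449, 142], [453, 135], [462, 135], [436, 135], [433, 126], [432, 143], [419, 149]]
[613.6 -47.2] [617.5 -85.7] [664.9 -84. ] [649.1 -79.4] [651.8 -72.6] [660.6 -72.5] [635.2 -72.9] [630.8 -64.5] [632.6 -80.6] [620.6 -86.7] 
pocket 3024.0
[385 254] [ 599.2 -199.7] [381 278] [ 598.3 -229.3] [410 324] [ 639.6 -290. ] [412 338] [ 644.8 -309.9] [418 338] [ 652.  -309.8] [426 328] [ 659.3 -295.3] [393 278] [ 611.7 -229.1] [396 267] [ 613.3 -215.3] [446 269] [ 669.  -216.9] [455 273] [ 679.9 -221.7] [456 286] [ 684.2 -238.1] [442 286] [ 668.3 -238.4] [441 304] [ 671.3 -262. ] [436 300] [ 664.7 -256.7] [419 300] [ 645.2 -257.1] [427 312] [ 656.9 -273. ] [460 313] [ 695.6 -273.8] [473 265] [ 697.9 -211.4] [470 258] [ 692.9 -203. ]
```

```bash

python3 jog.py '[[-0.9,-4.5,35,0,1],[0,0,35,0,1],[0,0,35,0,1],[0,0,25,0,1],[0,0,10,0,1],[0,0,0,0,0.4],[0,0,0,0,0.4],[0,0,0,0,0.4],[0,0,0,0,0.4],[0,0,0,0,0.4]]' 80
python3 -c "
from h import *
go([479.3,-128.7,60])"
python3 jog.py '[[0,0,0,-0.05,0.4],[0,0,0,-0.05,0.4]]'
python3 -c "
from h import *
go([479.3,-128.7,60])"
```

```text
t: 3.75
tcp_pos: [478.5, -129.4, 64.1]
ee_rot: [0.0, 0.703, 0.712, -0.001]
contact_force: [-6.2, -0.2, 7.1]
opening: 0.58
grip_force: 83.0
tool d [0.7 0.8 4.1] turn 0 q6 1.17 t 3.8 tcp [ 478.5 -129.4   64.1] F [-6.2 -0.2  7.1] Tq [-0.1   1.32  0.08] op 0.58 gf 83.0
t: 3.95
tcp_pos: [478.6, -129.3, 64.1]
ee_rot: [0.0, 0.666, 0.746, -0.001]
contact_force: [-6.1, -0.6, 7.2]
opening: 0.578
grip_force: 82.3
tool d [0.6 0.8 4.1] turn 0 q6 1.07 t 4.0 tcp [ 478.6 -129.3   64.1] F [-6.1 -0.6  7.2] Tq [-0.03  1.19 -0.32] op 0.578 gf 82.3
```

```bash

python3 jog.py '[[0,0,0,-0.15,0.4],[0,0,0,-0.15,0.4],[0,0,0,-0.15,0.4],[0,0,0,-0.15,0.4],[0,0,0,-0.15,0.4],[0,0,0,-0.15,0.4],[0,0,0,-0.15,0.4]]'
python3 jog.py '[[0,0,0,-0.15,0.4],[0,0,0,-0.15,0.4],[0,0,0,-0.15,0.4],[0,0,0,-0.15,0.4],[0,0,0,-0.15,0.4],[0,0,0,-0.15,0.4],[0,0,0,-0.15,0.4],[0,0,0,0,0.4]]'
python3 -c "
from h import *
go([479.3,-128.7,60])"
```

```text
t: 4.65
tcp_pos: [479.1, -129.0, 64.2]
ee_rot: [0.0, 0.2, 0.98, -0.0]
contact_force: [-5.1, 1.8, 5.5]
opening: 0.576
grip_force: 82.3
t: 5.45
tcp_pos: [479.1, -128.4, 64.1]
ee_rot: [0.0, -0.317, 0.948, 0.0]
contact_force: [-5.4, 2.9, 7.5]
opening: 0.577
grip_force: 83.3
tool d [-0.  -0.4  4.1] turn 0 q6 -1.04 t 5.5 tcp [ 479.1 -128.4   64.1] F [-5.4  2.9  7.5] Tq [0.45 0.78 0.26] op 0.577 gf 83.3
```

```bash

python3 jog.py '[[0,0,0,0,1],[0,0,0,0,1],[0,0,0,0,1],[0,0,-30,0,1],[0,0,-45,0,1],[0,0,-45,0,1],[0,0,-15,0,1],[0,0,0,0,1]]'
python3 - <<'E'
from h import *
go([469,-340,200]); f=cam("wrist","w2")
u,v=map(int,proj(f,[479,-128.7,85])); print(u,v); 
cv2.imwrite("pics/w2c.png",cv2.resize(f["pixels"][v-60:v+60,u-80:u+80],(640,480),interpolation=cv2.INTER_CUBIC))
E
```

```text
t: 6.25
tcp_pos: [482.0, -129.9, 200.7]
ee_rot: [0.003, -0.315, 0.949, -0.002]
contact_force: [0.5, 0.1, 0.6]
opening: 0.999
grip_force: 0.0
tool d [ 136.1 -160.6    1.2] turn 0 q6 -1.03 t 6.2 tcp [ 482.  -129.9  200.7] F [0.5 0.1 0.6] Tq [-0.03 -0.01 -0.03] op 0.999 gf 0.0
285 210
```

View pics/w2c.png

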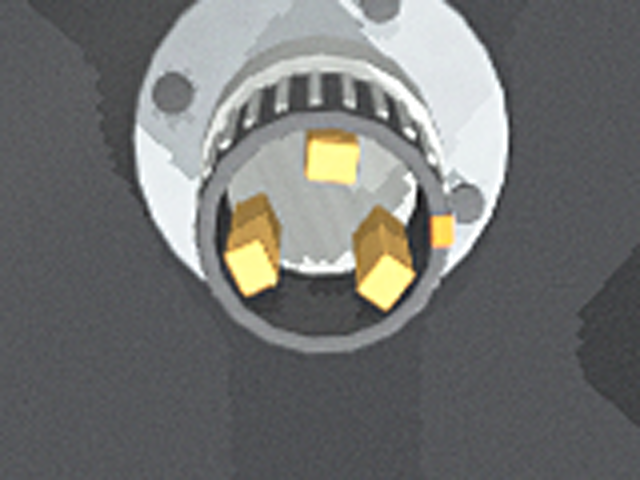

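The jaws are open and the sleeve is still centred at about (285,208). Next is the column.

```bash

python3 jog.py '[[27,-32,0,0,1],[27,-32,0,0,1],[27,-32,0,0,1],[27,-32,0,0,1],[27,-32,0,0,1],[0,0,0,0,1],[0,0,0,0,1]]'
python3 - <<'E'
from h import *
go([469,-340,66]); f=cam("wrist","w3"); print(proj(f,[469,-340,93]), tool()[1].round(3))
E
```

```text
t: 7.0
tcp_pos: [465.8, -337.7, 194.9]
ee_rot: [-0.001, -0.314, 0.949, 0.002]
contact_force: [-0.3, 1.5, 0.1]
opening: 0.995
grip_force: 0.0
tool d [ -1.2  -4.3 128.9] turn 0 q6 -1.38 t 7.0 tcp [ 465.8 -337.7  194.9] F [-0.3  1.5  0.1] Tq [ 0.05 -0.    0.02] op 0.995 gf 0.0
[275.79057804 220.24939552] [[-0.802 -0.598 -0.002]
 [-0.598  0.802  0.003]
 [ 0.     0.004 -1.   ]]
```

View pics/w3.png

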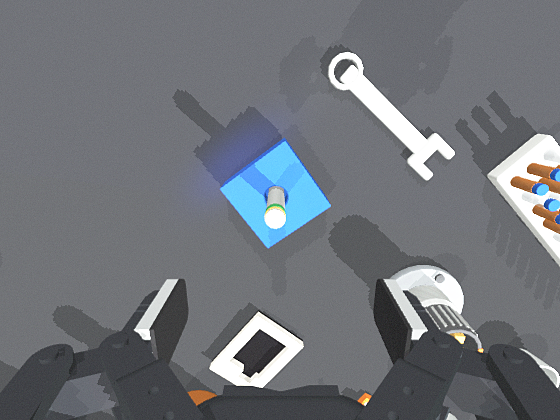

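w3 shows the column top at about (275,217) and the rack top centre near (276,195).

```bash
python3 - <<'E'
from h import *
f=cam("wrist"); hsv=cv2.cvtColor(f["pixels"],cv2.COLOR_BGR2HSV)
p=onz(f,275,217,93); print(p); print("rack",np.mean([onz(f,*q,32) for q in((286,142),(221,187),(267,248),(330,206))],0))
print("foot at racktop", onz(f,277,189,32))
p[2]=66; go(p)
E
```

```text
[ 467.60897249 -341.02693413   93.        ]
rack [ 468.71629689 -339.96094881   32.        ]
foot at racktop [ 461.77261233 -343.97661205   32.        ]
tool d [  1.8  -5.  129.8] turn 0 q6 -1.38 t 7.1 tcp [ 466.3 -336.3  195.8] F [-0.4 -0.7 -0.7] Tq [ 0.04 -0.01  0.02] op 1.001 gf 0.0
```

```bash

python3 jog.py '[[1.8,-5,40,0,1],[0,0,40,0,1],[0,0,30,0,1],[0,0,16,0,1],[0,0,3,0,1],[0,0,0,0,1]]' 60
python3 jog.py '[[0,0,0,0,0.1],[0,0,0,0,0.1],[0,0,0,0,0.1],[0,0,0,0,0.1],[0,0,0,0,0.1],[0,0,0,0,0.1],[0,0,0,0,0.1],[0,0,0,0,0.1]]'
python3 -c "
from h import *
go([478.9,-128.8,180])"
```

```text
t: 7.7
tcp_pos: [468.3, -341.4, 68.0]
ee_rot: [-0.0, -0.316, 0.949, 0.001]
contact_force: [-0.6, 0.1, 1.1]
opening: 1.001
grip_force: 0.0
t: 8.5
tcp_pos: [468.8, -343.2, 68.8]
ee_rot: [0.0, -0.315, 0.949, -0.0]
contact_force: [0.4, 1.1, 4.1]
opening: 0.17
grip_force: 58.6
tool d [-136.4  165.6 -111.4] turn 0 q6 -1.38 t 8.5 tcp [ 468.8 -343.2   68.8] F [0.4 1.1 4.1] Tq [0.1  0.11 0.04] op 0.17 gf 58.6
```

```bash

python3 jog.py '[[0,0,-10,0,0.1],[0,0,-30,0,0.1],[0,0,-40,0,0.1],[0,0,-30,0,0.1],[0,0,0,0,0.1]]'
python3 jog.py '[[-20,24,0,0,0.1],[-30,36,0,0,0.1],[-30,36,0,0,0.1],[-30,36,0,0,0.1],[-26.4,33.6,0,0,0.1],[0,0,0,0,0.1],[0,0,0,0,0.1]]'
python3 - <<'E'
from h import *
go([478.9,-128.8,180])
W=cam("wrist");S=cam("scene");D=cam("side")
p=tool()[0]["tcp_pos"]; out=[]
for f,z in((S,0),(D,0)):
    u,v=map(int,proj(f,[p[0],p[1],p[2]-30])); out.append(cv2.resize(f["pixels"][v-45:v+45,u-30:u+30],(400,600),interpolation=cv2.INTER_CUBIC)); print(u,v,proj(f,[478.9,-128.8,120]),proj(f,[478.9,-128.8,85]))
cv2.imwrite("pics/hold.png",np.hstack(out)); 
E
```

```text
t: 9.0
tcp_pos: [470.7, -344.8, 183.4]
ee_rot: [0.002, -0.315, 0.949, -0.004]
contact_force: [0.2, -0.2, -0.3]
opening: 0.171
grip_force: 58.6
t: 9.7
tcp_pos: [478.0, -127.6, 177.5]
ee_rot: [-0.001, -0.316, 0.949, 0.0]
contact_force: [-0.4, -1.2, -1.2]
opening: 0.169
grip_force: 58.7
tool d [ 0.  -1.5 -2.5] turn 0 q6 -1.03 t 9.7 tcp [ 478.  -127.6  177.5] F [-0.4 -1.2 -1.2] Tq [ 0.06  0.04 -0.01] op 0.169 gf 58.7
239 161 [240.76315639 170.62171022] [241.99546499 181.59034147]
284 212 [284.15458496 223.90277768] [283.75821259 237.94974523]
```

View pics/hold.png

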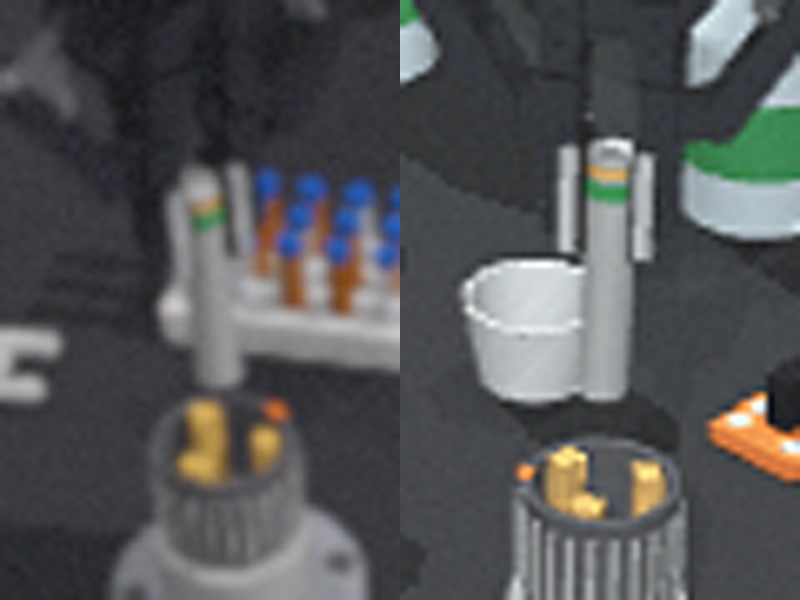

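The column hangs upright over the chuck. Its foot is at about scene (242,173) and side (285,226), within 1 mm of the axis.

```bash

python3 jog.py '[[0,-0.8,20,0,0.1],[0,0,20,0,0.1],[0,0,15,0,0.1],[0,0,8,0,0.1],[0,0,0,0,0.1]]'
python3 -c "
from h import *
go([478.9,-128.8,100.8])"
python3 jog.py '[[0,0,6,0,0.1],[0,0,3,0,0.1],[0,0,0,0,0.1]]'
python3 -c "
from h import *
go([478.9,-128.8,100.8])"
```

```text
t: 10.35
tcp_pos: [478.2, -129.8, 114.1]
ee_rot: [-0.001, -0.314, 0.949, 0.001]
contact_force: [0.5, -1.5, -1.5]
opening: 0.168
grip_force: 58.8
tool d [-1.1  0.4 13.3] turn 0 q6 -1.03 t 10.3 tcp [ 478.2 -129.8  114.1] F [ 0.5 -1.5 -1.5] Tq [-0.   -0.02 -0.03] op 0.168 gf 58.8
t: 10.65
tcp_pos: [479.3, -129.3, 106.3]
ee_rot: [0.0, -0.315, 0.949, 0.0]
contact_force: [0.5, 0.5, -0.8]
opening: 0.163
grip_force: 58.8
tool d [-0.   0.6  5.5] turn 0 q6 -1.03 t 10.7 tcp [ 479.3 -129.3  106.3] F [ 0.5  0.5 -0.8] Tq [-0.02  0.   -0.  ] op 0.163 gf 58.8
```

```bash

python3 jog.py '[[0,0,2.5,0,0.1],[0,0,1.5,0,0.1],[0,0,0,0,0.1]]'
python3 jog.py '[[0,0,1,0,0.1],[0,0,0,0,0.1]]'
python3 jog.py '[[0,0,1,0,0.1],[0,0,0,0,0.1]]'
python3 jog.py '[[0,0,1,0,0.1],[0,0,0,0,0.1]]'
```

```text
t: 10.95
tcp_pos: [479.2, -129.1, 102.2]
ee_rot: [-0.0, -0.315, 0.949, 0.0]
contact_force: [-0.2, 1.3, -1.2]
opening: 0.166
grip_force: 58.8
t: 11.15
tcp_pos: [479.2, -129.1, 101.2]
ee_rot: [0.0, -0.315, 0.949, 0.0]
contact_force: [0.4, 0.3, -1.2]
opening: 0.169
grip_force: 58.8
t: 11.35
tcp_pos: [479.4, -129.2, 100.8]
ee_rot: [0.0, -0.315, 0.949, -0.0]
contact_force: [-1.2, 0.5, 3.6]
opening: 0.166
grip_force: 59.6
t: 11.55
tcp_pos: [479.7, -129.3, 100.7]
ee_rot: [0.001, -0.315, 0.949, -0.0]
contact_force: [-2.8, 0.9, 9.8]
opening: 0.166
grip_force: 60.6
```

Foot contact came at TCP z = 100.8, exactly as predicted for the floor. I release, drop around the sleeve, and tighten.

```bash

python3 jog.py '[[0,0,-1,0,0.1],[0,0,0,0,0.3],[0,0,0,0,0.5],[0,0,0,0,1],[0,0,0,0,1],[0,0,0,0,1]]'
python3 - <<'E'
from h import *
go([478.9,-128.8,67])
out=[]
for n in("scene","side"):
    f=cam(n);u,v=map(int,proj(f,[479,-129,100])); out.append(cv2.resize(f["pixels"][v-45:v+45,u-30:u+30],(400,600),interpolation=cv2.INTER_CUBIC))
cv2.imwrite("pics/rel.png",np.hstack(out))
E
```

```text
t: 12.15
tcp_pos: [479.2, -129.2, 100.1]
ee_rot: [-0.0, -0.315, 0.949, 0.0]
contact_force: [0.6, -0.5, 0.3]
opening: 0.955
grip_force: 0.0
tool d [-0.   0.5 33.1] turn 0 q6 -1.03 t 12.2 tcp [ 479.2 -129.2  100.1] F [ 0.6 -0.5  0.3] Tq [-0.03 -0.01 -0.06] op 0.955 gf 0.0
```

View pics/rel.png

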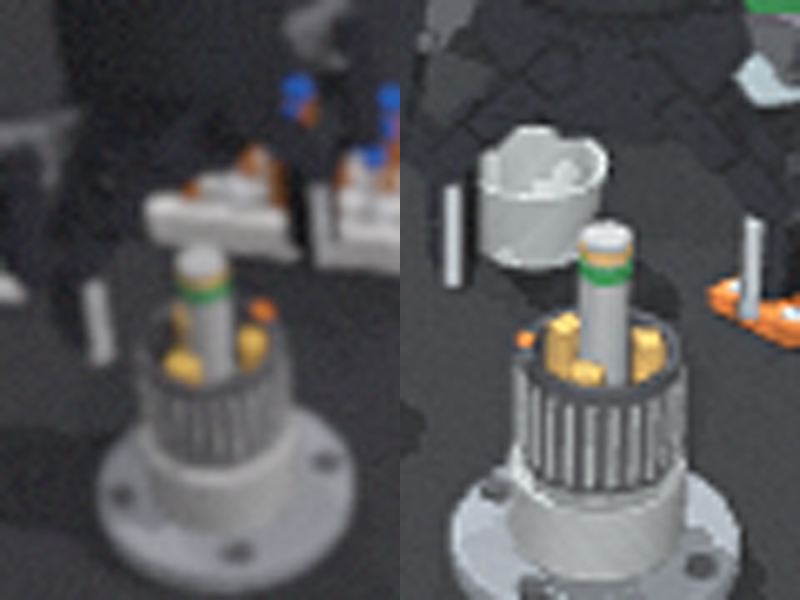

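The column stands upright in the middle of the jaws, with its top at (205,262) in the left half and (607,235) in the right half of rel.png. Now tighten.

```bash

python3 jog.py '[[0,0,15,0,1],[0,0,15,0,1],[0,0,3,0,1],[0,0,0,0,1],[0,0,0,0,0.4],[0,0,0,0,0.4],[0,0,0,0,0.4],[0,0,0,0,0.4],[0,0,0,0,0.4]]' 100
python3 jog.py '[[0,0,0,0.15,0.4],[0,0,0,0.15,0.4],[0,0,0,0.15,0.4],[0,0,0,0.15,0.4],[0,0,0,0.15,0.4],[0,0,0,0.15,0.4],[0,0,0,0.15,0.4]]'
python3 jog.py '[[0,0,0,0.15,0.4],[0,0,0,0.15,0.4],[0,0,0,0.15,0.4],[0,0,0,0.15,0.4],[0,0,0,0.15,0.4],[0,0,0,0.15,0.4]]'
python3 -c "
from h import *
go([478.9,-128.8,67]);"
for i in 1 ; do python3 jog.py '[[0,0,0,0.1,0.4],[0,0,0,0.1,0.4],[0,0,0,0,0.4]]'; python3 -c "
from h import *
go([478.9,-128.8,67]);s,R=tool();print(np.arctan2(R[1,1],R[0,1]))"; done
```

```text
t: 13.15
tcp_pos: [479.1, -128.4, 68.7]
ee_rot: [0.001, -0.315, 0.949, 0.001]
contact_force: [-2.2, 3.3, 10.7]
opening: 0.569
grip_force: 103.3
t: 13.85
tcp_pos: [479.2, -129.0, 68.7]
ee_rot: [0.0, 0.205, 0.979, 0.0]
contact_force: [-3.8, 1.7, 9.2]
opening: 0.57
grip_force: 103.4
t: 14.45
tcp_pos: [478.8, -129.4, 68.7]
ee_rot: [0.0, 0.611, 0.792, -0.0]
contact_force: [-5.9, -0.1, 9.1]
opening: 0.574
grip_force: 103.5
tool d [0.6 0.3 1.7] turn 0 q6 0.92 t 14.4 tcp [ 478.8 -129.4   68.7] F [-5.9 -0.1  9.1] Tq [0.12 0.87 0.37] op 0.574 gf 103.5
t: 14.75
tcp_pos: [478.6, -129.4, 68.7]
ee_rot: [0.0, 0.686, 0.728, -0.001]
contact_force: [-5.7, 0.6, 10.2]
opening: 0.569
grip_force: 103.2
tool d [0.6 0.3 1.7] turn 0 q6 1.12 t 14.8 tcp [ 478.6 -129.4   68.7] F [-5.7  0.6 10.2] Tq [ 0.09  0.96 -0.2 ] op 0.569 gf 103.2
0.05989649732869868
```

```bash

G='from h import *
s,R=tool();print("yaw",np.arctan2(R[1,1],R[0,1]).round(3),"Tz",s["wrist_torque"][2].round(2))'
python3 jog.py '[[0,0,0,0.05,0.4],[0,0,0,0.05,0.4]]'>/dev/null; python3 -c "$G"
python3 jog.py '[[0,0,0,0.05,0.4],[0,0,0,0.05,0.4]]'>/dev/null; python3 -c "$G"
python3 jog.py '[[0,0,0,0.05,0.4]]'>/dev/null; python3 -c "$G"
python3 jog.py '[[0,0,0,0.05,0.4]]'>/dev/null; python3 -c "$G"
```

```text
yaw -0.039 Tz 0.49
yaw -0.139 Tz 0.49
yaw -0.188 Tz 2.23
yaw -0.235 Tz 2.09
```

Torque jumped from 0.5 to 2.2 N m, so the sleeve is at its end stop. I release, rise and go to the tray.

```bash

python3 jog.py '[[0,0,0,0,0.7],[0,0,0,0,1],[0,0,0,0,1],[0,0,0,0,1],[0,0,-20,0,1],[0,0,-40,0,1],[0,0,-40,0,1],[0,0,-30,0,1]]' 40
python3 jog.py '[[0,0,0,-0.15,1],[0,0,0,-0.15,1],[0,0,0,-0.15,1],[0,0,0,-0.15,1],[0,0,0,-0.15,1],[0,0,0,-0.15,1]]'
python3 jog.py '[[0,0,0,-0.15,1],[0,0,0,-0.15,1],[0,0,0,-0.15,1],[0,0,0,-0.15,1],[0,0,0,-0.15,1],[0,0,0,-0.15,1]]'
python3 jog.py '[[-41,16,0,0,1],[-41,16,0,0,1],[-41,16,0,0,1],[-41,16,0,0,1],[0,0,0,0,1],[0,0,0,0,1]]'
cat >> h.py <<'E'
def rectz(f,z,lo,hi,box):
    hsv=cv2.cvtColor(f["pixels"],cv2.COLOR_BGR2HSV); m=cv2.inRange(hsv,lo,hi)
    k=np.zeros_like(m);x0,y0,x1,y1=box;k[y0:y1,x0:x1]=255;return cv2.bitwise_and(m,k)
E
python3 - <<'E'
from h import *
go([644,-66,200],np.pi/2); f=cam("wrist","w4"); print(proj(f,[644,-66,8]),proj(f,[648,-240,12]))
E
```

```text
t: 16.15
tcp_pos: [479.8, -129.3, 199.7]
ee_rot: [0.001, 0.786, 0.618, 0.001]
contact_force: [0.2, -0.1, -0.2]
opening: 0.996
grip_force: 0.0
t: 16.75
tcp_pos: [479.3, -129.1, 197.2]
ee_rot: [-0.0, 0.436, 0.9, 0.0]
contact_force: [-1.0, 0.6, -0.3]
opening: 1.001
grip_force: 0.0
t: 17.35
tcp_pos: [479.2, -129.1, 197.2]
ee_rot: [0.0, 0.001, 1.0, 0.0]
contact_force: [0.6, 0.6, 0.5]
opening: 1.003
grip_force: 0.0
t: 17.95
tcp_pos: [644.0, -66.1, 196.1]
ee_rot: [-0.001, 0.004, 1.0, 0.0]
contact_force: [-0.0, 1.0, 0.1]
opening: 0.997
grip_force: 0.0
tool d [ 0.   0.1 -3.9] turn -0.008 q6 -0.19 t 17.9 tcp [644.  -66.1 196.1] F [-0.   1.   0.1] Tq [-0.02  0.03 -0.04] op 0.997 gf 0.0
[281.37797895 189.91498894] [108.42735977 195.7182881 ]
```

View pics/w4.png

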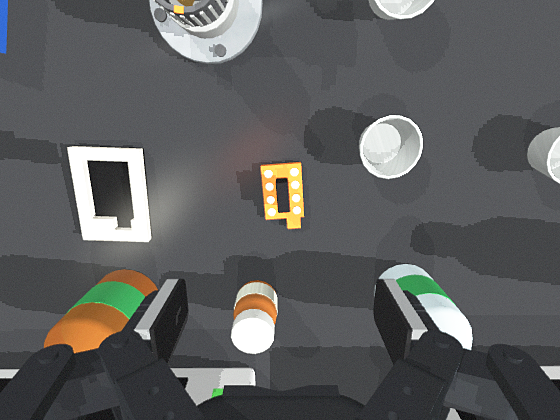

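w4 shows the tray at (282,190), with its tab towards the bottom right at (294,222), and the pocket at (112,195). Both are nearly axis-aligned.

```bash
cat > tp.py <<'E'
from h import *
def quad(m):
    m=cv2.morphologyEx(m,cv2.MORPH_CLOSE,np.ones((3,3)))
    return max(cv2.findContours(m,0,1)[0],key=cv2.contourArea)[:,0].astype(float)
def tray(f,box,z=8):
    c=quad(rectz(f,8,(5,120,110),(25,255,255),box)); P=np.array([onz(f,u,v,z)[:2] for u,v in c]); return P
def fit(P,tabw=(40,56),L=(56,12)):
    # orientation by the minimal rectangle of the outline; sides from extremes
    r=cv2.minAreaRect(P.astype(np.float32)); a=np.radians(r[2]); a=(a+np.pi/4)%(np.pi/2)-np.pi/4
    R=np.array([[np.cos(a),-np.sin(a)],[np.sin(a),np.cos(a)]]); q=P@R
    return a,R,q.min(0),q.max(0)
E
python3 - <<'E'
from tp import *
f=cam("wrist")
a,R,lo,hi=fit(tray(f,(230,140,330,245))); print("tray a",a,"size",hi-lo); 
print("origin via min-x:",R@np.array([lo[0]+28,(lo[1]+hi[1])/2]),"via rect",R@np.array([(lo[0]+hi[0])/2-6,(lo[1]+hi[1])/2]))
c=quad(rectz(f,12,(0,0,165),(180,60,255),(50,130,165,255))); P=np.array([onz(f,u,v,12)[:2] for u,v in c])
a2,R2,lo,hi=fit(P); print("pocket a",a2,"size",hi-lo,"origin",R2@np.array([(lo[0]+hi[0])/2-6,(lo[1]+hi[1])/2]))
# black bar top centre z=30
hsv=cv2.cvtColor(f["pixels"],cv2.COLOR_BGR2HSV); m=cv2.inRange(hsv,(0,0,0),(180,255,45)); k=np.zeros_like(m);k[165:220,265:300]=255
c=max(cv2.findContours(m&k,0,2)[0],key=cv2.contourArea); r=cv2.minAreaRect(c); print("bar",r,onz(f,*r[0],30),onz(f,*r[0],19))
# cutout
m2=cv2.inRange(hsv,(0,0,0),(180,255,70)); k[:]=0;k[155:225,80:140]=255
c=max(cv2.findContours(m2&k,0,2)[0],key=cv2.contourArea);print("cut px",cv2.boundingRect(c))
E
```

```text
tray a 0.06388607204720642 size [70.16601719 41.06910527]
origin via min-x: [644.16603152 -65.12467613] via rect [645.24683075 -65.05553402]
pocket a -0.04083105320087688 size [98.10633243 72.51863121] origin [ 642.35398236 -237.30524718]
bar ((281.8615417480469, 180.89231872558594), (3.4729723930358887, 10.170848846435547), 82.87498474121094) [629.02263107 -65.98721068  30.        ] [631.53514527 -65.95661551  19.        ]
cut px (89, 162, 43, 55)
```

```bash

python3 jog.py '[[-1.3,1,45,-0.072,1],[0,0,45,0,1],[0,0,45,0,1],[0,0,30,0,1],[0,0,0,0,1],[0,0,0,0,1]]' 40
python3 -c "
from h import *
go([645.3,-65.1,18],np.pi/2+.064)"
```

```text
t: 18.65
tcp_pos: [644.2, -66.2, 33.3]
ee_rot: [-0.0, -0.031, 1.0, 0.0]
contact_force: [0.6, -0.1, 1.1]
opening: 1.005
grip_force: 0.0
tool d [-1.2  1.  15.3] turn -0.002 q6 -0.26 t 18.6 tcp [644.2 -66.2  33.3] F [ 0.6 -0.1  1.1] Tq [0.02 0.   0.  ] op 1.005 gf 0.0
```

```bash

python3 jog.py '[[-1.2,1,8,0,1],[0,0,6,0,1],[0,0,0,0,1],[0,0,0,0,1]]'
python3 jog.py '[[0,0,0,0,0.05],[0,0,0,0,0.05],[0,0,0,0,0.05],[0,0,0,0,0.05],[0,0,0,0,0.05],[0,0,0,0,0.05],[0,0,0,0,0.05],[0,0,0,0,0.05],[0,0,0,0,0.05]]'
python3 jog.py '[[0,0,-10,0,0.05],[0,0,-30,0,0.05],[0,0,-40,0,0.05],[0,0,-10,0,0.05],[0,0,0,0,0.05]]'
python3 -c "
from h import *
go([643,-239,110],np.pi/2-.04)"
```

```text
t: 19.05
tcp_pos: [646.5, -64.6, 18.8]
ee_rot: [0.0, -0.032, 0.999, -0.0]
contact_force: [-0.4, 0.9, 0.1]
opening: 1.002
grip_force: 0.0
t: 19.95
tcp_pos: [646.4, -64.6, 18.4]
ee_rot: [0.0, -0.032, 1.0, -0.0]
contact_force: [0.2, -0.6, 0.8]
opening: 0.132
grip_force: 40.2
t: 20.45
tcp_pos: [648.2, -65.0, 111.1]
ee_rot: [0.003, -0.032, 0.999, -0.001]
contact_force: [0.1, -0.7, -1.6]
opening: 0.132
grip_force: 40.0
tool d [  16.2 -173.4    1.2] turn 0.103 q6 -0.26 t 20.4 tcp [648.2 -65.  111.1] F [ 0.1 -0.7 -1.6] Tq [-0.01 -0.02  0.04] op 0.132 gf 40.0
```

```bash

python3 jog.py '[[0,0,-40,0,0.05],[0,0,-40,0,0.05],[0,0,-40,0,0.05],[4,-43,0,0,0.05],[4,-43,0,0,0.05],[4,-43,0,0,0.05],[4,-43,0,0,0.05],[0,0,0,0.103,0.05],[0,0,0,0,0.05],[0,0,0,0,0.05]]'
python3 - <<'E'
from h import *
go([643,-239,110],np.pi/2-.04); f=cam("wrist","w5"); print(proj(f,[643,-239,12]))
E
```

```text
t: 21.45
tcp_pos: [640.5, -236.5, 226.5]
ee_rot: [-0.001, 0.019, 1.0, 0.001]
contact_force: [0.1, -0.8, -0.8]
opening: 0.133
grip_force: 39.9
tool d [ -2.9  -2.6 116.5] turn 0.003 q6 -0.41 t 21.4 tcp [ 640.5 -236.5  226.5] F [ 0.1 -0.8 -0.8] Tq [ 0.01 -0.05 -0.01] op 0.133 gf 39.9
[278.75163312 186.4074784 ]
```

View pics/w5.png

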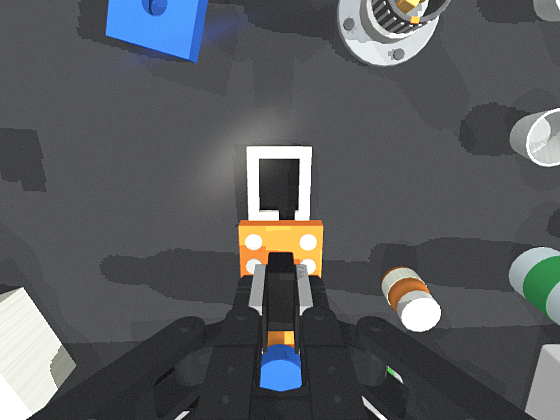

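w5 shows the pocket frame spanning about u 247–312 with its top edge at v 147. The held tray's rear edge is at v 221, spanning u 239–322, parallel to the pocket.

```bash
python3 - <<'E'
from h import *
f=cam("wrist"); g=f["pixels"].astype(int); s=tool()[0]; p=s["tcp_pos"]; print(p)
wh=cv2.inRange(cv2.cvtColor(f["pixels"],cv2.COLOR_BGR2HSV),(0,0,150),(180,60,255))>0
L=[];Rr=[];LI=[];RI=[]
for v in range(165,206,2):
    x=np.where(wh[v,225:335])[0]+225; L.append(onz(f,x[0]-.5,v,12)[:2]); Rr.append(onz(f,x[-1]+.5,v,12)[:2])
    d=np.where(np.diff(x)>8)[0]
    if len(d): LI.append(onz(f,x[d[0]]+.5,v,12)[:2]);RI.append(onz(f,x[d[0]+1]-.5,v,12)[:2])
T=[];TI=[]
for u in range(255,305,2):
    y=np.where(wh[135:215,u])[0]+135; T.append(onz(f,u,y[0]-.5,12)[:2])
    if 267<u<293: 
        b=np.where(np.diff(y)>4)[0]; e=y[b[0]] if len(b) else y[-1]; TI.append(onz(f,u,e+.5,12)[:2])
def line(n,P,ax):
    P=np.array(P); k=np.polyfit(P[:,ax],P[:,1-ax],1); print(n,"slope",k[0].round(4),"mean",P.mean(0).round(1)); return k
l=line("y+or- L",L,0);r=line("R",Rr,0);li=line("LI",LI,0);ri=line("RI",RI,0);line("T",T,1);line("TI",TI,1)
for x in(620,643): print(x,[np.polyval(k,x).round(1) for k in(l,r,li,ri)])
zt=p[2]-10.4
om=cv2.inRange(cv2.cvtColor(f["pixels"],cv2.COLOR_BGR2HSV),(5,120,110),(25,255,255))>0
A=[];B=[];C=[]
for v in range(232,270,2):
    x=np.where(om[v,225:335])[0]+225; A.append(onz(f,x[0]-.5,v,zt)[:2]);B.append(onz(f,x[-1]+.5,v,zt)[:2])
for u in range(245,318,3):
    y=np.where(om[205:235,u])[0]+205; C.append(onz(f,u,y[0]-.5,zt)[:2])
line("tray A",A,0);line("tray B",B,0);line("tray C",C,1)
print("C on underside", onz(f,280,np.where(om[205:235,280])[0][0]+205-.5,zt-8), f["pixels"][214:232,280].tolist())
E
```

```text
[ 640.91043668 -236.00274591  227.45235224]
y+or- L slope -0.0307 mean [ 640.9 -273.7]
R slope -0.0392 mean [ 643.3 -204.6]
LI slope -0.0567 mean [ 641.3 -260.7]
RI slope -0.0467 mean [ 642.9 -217.4]
T slope 0.0354 mean [ 599.5 -236.8]
TI slope 0.0354 mean [ 612.1 -236.2]
620 [np.float64(-273.0), np.float64(-203.7), np.float64(-259.5), np.float64(-216.4)]
643 [np.float64(-273.7), np.float64(-204.6), np.float64(-260.8), np.float64(-217.4)]
tray A slope -0.0397 mean [ 624.1 -256.4]
tray B slope -0.0329 mean [ 625.5 -216.4]
tray C slope 0.0303 mean [ 609.4 -235.6]
C on underside [ 611.97395966 -236.15626638  209.05235224] [[32, 28, 26], [28, 25, 24], [37, 33, 32], [36, 34, 33], [14, 9, 9], [104, 102, 89], [54, 113, 220], [47, 113, 220], [47, 110, 214], [45, 109, 209], [45, 106, 209], [49, 123, 240], [98, 226, 255], [100, 226, 255], [98, 222, 255], [96, 223, 255], [82, 201, 255], [85, 198, 255]]
```

```bash

python3 jog.py '[[-2.8,-2.5,45,0,0.05],[0,0,45,0,0.05],[0,0,45,0,0.05],[0,0,45,0,0.05],[0,0,8,0,0.05],[0,0,0,0,0.05],[0,0,0,0,0.05]]'
python3 -c "
from h import *
go([643.6,-238.6,21.4],np.pi/2-.037)"
```

```text
t: 22.25
tcp_pos: [645.6, -240.2, 43.0]
ee_rot: [0.002, 0.019, 1.0, -0.001]
contact_force: [0.9, 0.0, -0.1]
opening: 0.13
grip_force: 39.9
tool d [ 2.1  1.5 21.6] turn -0.002 q6 -0.41 t 22.2 tcp [ 645.6 -240.2   43. ] F [ 0.9  0.  -0.1] Tq [-0.03 -0.03 -0.03] op 0.13 gf 39.9
```

```bash

python3 jog.py '[[1.5,1.2,6,0,0.05],[0,0,0,0,0.05],[0,0,0,0,0.05],[0,0,0,0,0.05]]'
python3 - <<'E'
from h import *
go([643.6,-238.6,21.4],np.pi/2-.037)
out=[]
for n in("scene","side"):
    f=cam(n);u,v=map(int,proj(f,[643,-239,20])); out.append(cv2.resize(f["pixels"][v-45:v+45,u-30:u+30],(400,600),interpolation=cv2.INTER_CUBIC))
cv2.imwrite("pics/pre.png",np.hstack(out))
E
```

```text
t: 22.65
tcp_pos: [642.7, -238.8, 35.1]
ee_rot: [0.001, 0.02, 1.0, -0.0]
contact_force: [-0.3, 0.8, -0.1]
opening: 0.133
grip_force: 39.9
tool d [-0.8  0.3 13.7] turn -0.003 q6 -0.41 t 22.6 tcp [ 642.7 -238.8   35.1] F [-0.3  0.8 -0.1] Tq [-0.01 -0.01 -0.08] op 0.133 gf 39.9
```

View pics/pre.png

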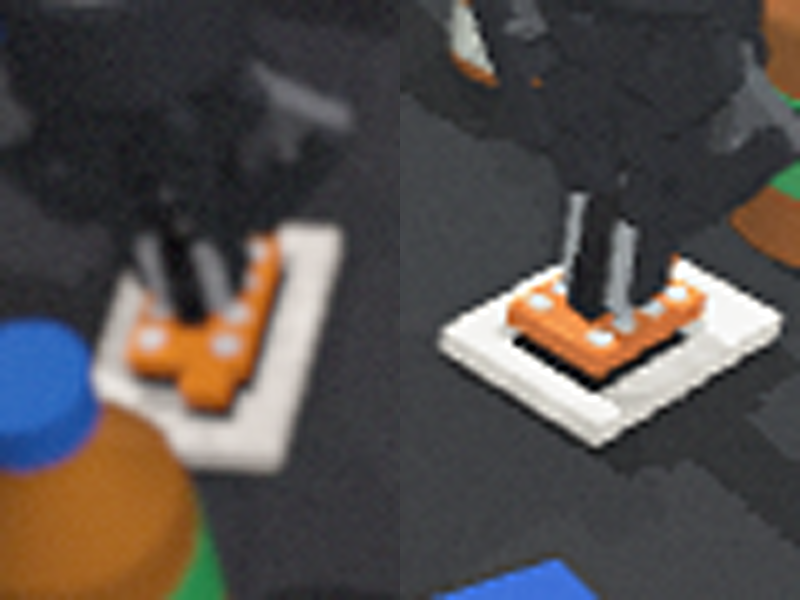

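The tray hovers over its cutout and is aligned. I lower it, watching the force.

```bash

python3 jog.py '[[-0.6,0.2,4,0,0.05],[0,0,3,0,0.05],[0,0,0,0,0.05]]'
python3 jog.py '[[0,0,3,0,0.05],[0,0,0,0,0.05]]'
python3 jog.py '[[0,0,2,0,0.05],[0,0,0,0,0.05]]'
python3 jog.py '[[0,0,1,0,0.05],[0,0,0,0,0.05]]'
python3 -c "
from h import *
go([643.6,-238.6,21.4],np.pi/2-.037)"
```

```text
t: 23.05
tcp_pos: [642.4, -238.1, 26.3]
ee_rot: [-0.001, 0.02, 1.0, 0.0]
contact_force: [-0.1, 0.0, -1.0]
opening: 0.13
grip_force: 39.9
t: 23.25
tcp_pos: [642.6, -238.3, 23.7]
ee_rot: [-0.0, 0.02, 1.0, 0.0]
contact_force: [0.8, 0.2, -1.1]
opening: 0.128
grip_force: 39.9
t: 23.45
tcp_pos: [642.8, -238.4, 22.0]
ee_rot: [-0.0, 0.02, 1.0, 0.0]
contact_force: [-0.2, 0.0, -0.6]
opening: 0.132
grip_force: 39.9
t: 23.65
tcp_pos: [643.1, -238.5, 21.5]
ee_rot: [0.0, 0.02, 1.0, -0.0]
contact_force: [-0.5, -0.1, -0.6]
opening: 0.13
grip_force: 40.1
tool d [-0.5 -0.1  0.1] turn -0.003 q6 -0.41 t 23.6 tcp [ 643.1 -238.5   21.5] F [-0.5 -0.1 -0.6] Tq [ 0.03  0.04 -0.03] op 0.13 gf 40.1
```

```bash

python3 jog.py '[[0,0,0.5,0,0.05],[0,0,0,0,0.3],[0,0,0,0,0.6],[0,0,0,0,0.6],[0,0,0,0,0.6],[0,0,-30,0,0.6],[0,0,-50,0,1],[0,0,-50,0,1],[0,0,-50,0,1],[0,0,0,0,1]]'
cat > cups.py <<'E'
from h import *
def cups(f):
    hsv=cv2.cvtColor(f["pixels"],cv2.COLOR_BGR2HSV); out=[]
    for k,mm in(("g",cv2.inRange(hsv,(0,0,105),(180,40,255))),("b",cv2.inRange(hsv,(110,150,40),(130,255,255)))):
        for c in cv2.findContours(mm,0,2)[0]:
            a=cv2.contourArea(c);x,y,w,h=cv2.boundingRect(c)
            if 180<a<900 and 15<w<32 and h<32:
                pts=c[:,0]; wy=[(np.ptp(pts[abs(pts[:,1]-r)<=1,0]),r) for r in range(y,y+h) if (abs(pts[:,1]-r)<=1).any()]
                r=np.mean([q[1] for q in wy if q[0]>=max(wy)[0]-1]); p=onz(f,x+w/2-.5,r,36)
                if 350<np.hypot(p[0],p[1])<740 and p[1]>-80: out.append((k,p[:2].round(0),(x,y,w,h)))
    return out
E
python3 - <<'E'
from cups import *
W=cam("wrist");S=cam("scene","s6");D=cam("side")
for f in(S,D):
    for c in cups(f): print(c)
u,v=map(int,proj(W,[643,-239,12])); a=cv2.resize(W["pixels"][max(v-60,0):v+60,u-60:u+60],(400,400)); b=S["pixels"][60:340,140:520]
cv2.imwrite("pics/a6.png",np.hstack([a,cv2.resize(b,(400,295))[:0].reshape(0,400,3) if 0 else cv2.copyMakeBorder(cv2.resize(b,(400,295)),0,105,0,0,0)]))
go([600,100,200],np.pi/2)
E
```

```text
t: 24.65
tcp_pos: [647.0, -240.3, 210.3]
ee_rot: [0.007, 0.02, 1.0, -0.003]
contact_force: [1.4, 0.1, 0.3]
opening: 0.997
grip_force: 0.0
('g', array([613., 200.]), (370, 230, 26, 27))
('g', array([599.,  32.]), (295, 226, 26, 26))
('g', array([469.,  30.]), (296, 187, 24, 25))
('g', array([460., 197.]), (364, 185, 23, 23))
('g', array([431., 334.]), (418, 180, 23, 23))
('b', array([567., 385.]), (450, 223, 24, 23))
('g', array([469.,  30.]), (222, 223, 25, 24))
('g', array([566., -10.]), (263, 206, 26, 22))
('g', array([449., 194.]), (178, 201, 22, 21))
('g', array([427., 328.]), (144, 186, 21, 19))
('g', array([604., 197.]), (225, 183, 21, 19))
('b', array([570., 382.]), (179, 166, 18, 18))
tool d [ 56.5 336.5   0.5] turn -0.04 q6 -0.41 t 24.8 tcp [ 643.  -238.5  200.5] F [ 0.  -0.  -0.9] Tq [-0.03 -0.01 -0.02] op 0.998 gf 0.0
```

View pics/a6.png

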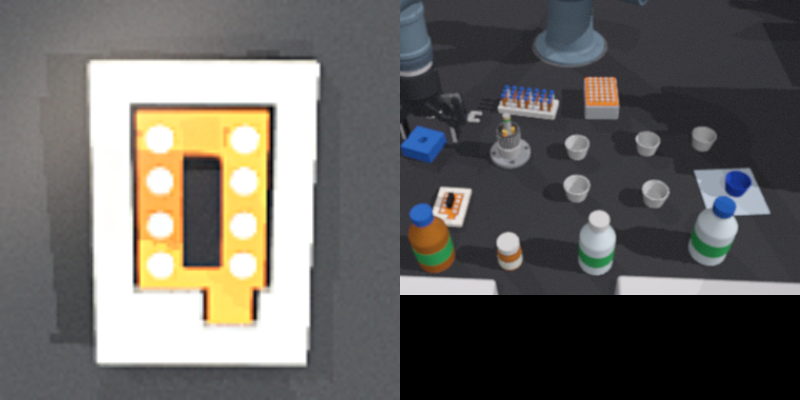

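The tray is fully home in the cutout, and all the cups are unmoved. Next is cup D at about (598,32).

```bash
cat >> cups.py <<'E'
def wcup(near,col="g",z=36):
    f=cam("wrist"); hsv=cv2.cvtColor(f["pixels"],cv2.COLOR_BGR2HSV)
    m=cv2.inRange(hsv,(0,0,115),(180,45,255)) if col=="g" else cv2.inRange(hsv,(108,130,40),(130,255,255))
    u0,v0=proj(f,[*near,z]); best=None
    for c in cv2.findContours(m,0,1)[0]:
        if cv2.contourArea(c)<600: continue
        P=np.array([onz(f,u,v,z)[:2] for u,v in c[:,0]],np.float32); (x,y),r=cv2.minEnclosingCircle(P)
        d=np.hypot(x-near[0],y-near[1])
        if best is None or d<best[0]: best=(d,x,y,r,len(c))
    print("cup",np.round(best,1)); return best[1],best[2]
E
python3 jog.py '[[7.5,45,0,-0.04,1],[7.5,45,0,0,1],[7.5,45,0,0,1],[7.5,45,0,0,1],[7.5,45,0,0,1],[7.5,45,0,0,1],[0,0,0,0,1],[0,0,0,0,1],[0,0,0,0,1]]' 40
python3 -c "
from cups import *
x,y=wcup((598,32)); go([x,y,31],np.pi/2)"
```

```text
t: 25.7
tcp_pos: [599.1, 31.0, 199.3]
ee_rot: [-0.001, 0.0, 1.0, -0.0]
contact_force: [-0.5, -0.4, -0.3]
opening: 1.001
grip_force: 0.0
cup [  0.8 598.7  31.6  28.2 164. ]
tool d [  0.4   1.1 168.7] turn -0.001 q6 -0.05 t 25.8 tcp [599.4  30.5 199.7] F [ 0.2 -0.2  0.6] Tq [ 0.01 -0.03  0.01] op 0.999 gf 0.0
```

```bash

python3 jog.py '[[0.4,1,45,0,1],[0,0,45,0,1],[0,0,45,0,1],[0,0,25,0,1],[0,0,8,0,1],[0,0,0,0,1],[0,0,0,0,1]]' 40
python3 jog.py '[[0,0,0,0,0.4],[0,0,0,0,0.4],[0,0,0,0,0.4],[0,0,0,0,0.4],[0,0,0,0,0.4]]'
python3 jog.py '[[0,0,-10,0,0.4],[0,0,-30,0,0.4],[0,0,-40,0,0.4],[0,0,-45,0,0.4],[0,0,-45,0,0.4],[0,0,0,0,0.4],[0,0,0,0,0.4]]'
python3 -c "
from h import *
go([568,384,200],np.pi/2)"
```

```text
t: 26.45
tcp_pos: [600.8, 32.1, 34.3]
ee_rot: [0.001, 0.0, 1.0, -0.0]
contact_force: [0.2, -0.9, 0.3]
opening: 1.0
grip_force: 0.0
t: 26.95
tcp_pos: [600.9, 32.6, 35.4]
ee_rot: [0.002, -0.0, 1.0, -0.0]
contact_force: [-1.4, -1.2, 8.2]
opening: 0.619
grip_force: 40.1
t: 27.65
tcp_pos: [600.5, 32.9, 205.0]
ee_rot: [0.002, -0.0, 1.0, -0.0]
contact_force: [0.4, 0.2, -1.1]
opening: 0.612
grip_force: 42.1
tool d [ 32.4 351.1   4.8] turn 0.0 q6 -0.05 t 27.6 tcp [600.5  32.9 205. ] F [ 0.4  0.2 -1.1] Tq [ 0.03 -0.02 -0.04] op 0.612 gf 42.1
```

```bash

python3 jog.py '[[4,44,0,0,0.4],[4,44,0,0,0.4],[4,44,0,0,0.4],[4,44,0,0,0.4],[4,44,0,0,0.4],[4,44,0,0,0.4],[4,44,0,0,0.4],[4,44,0,0,0.4],[0,0,0,0,0.4],[0,0,0,0,0.4]]'
python3 -c "
from cups import *
s=bot.state();p=s['tcp_pos']; x,y=wcup((568,384),'b'); wcup((568,384),'b',38); print('held'); wcup(p[:2],'g',p[2]+.6); go([x,y,100],np.pi/2)"
```

```text
t: 28.65
tcp_pos: [565.8, 385.3, 200.4]
ee_rot: [-0.002, -0.001, 1.0, -0.001]
contact_force: [-1.5, 0.5, -0.3]
opening: 0.614
grip_force: 42.2
cup [  2.3 569.7 382.4  27.3 158. ]
cup [  1.8 569.2 382.6  27.2 158. ]
held
cup [ 24.4 541.7 381.2  54.5 732. ]
tool d [ -2.8  -0.8 101.9] turn -0.001 q6 0.5 t 28.8 tcp [567.1 383.3 201.9] F [-0.2  0.2 -1. ] Tq [-0.   -0.03 -0.01] op 0.614 gf 42.2
```

```bash

python3 jog.py '[[-4,-0.8,40,0,0.4],[0,0,40,0,0.4],[0,0,30,0,0.4],[0,0,15,0,0.4],[0,0,0,0,0.4],[0,0,0,0,0.4]]'
python3 -c "
from h import *
go([571.4,382.4,51],np.pi/2)"
```

```text
t: 29.4
tcp_pos: [571.6, 382.9, 78.3]
ee_rot: [-0.0, 0.001, 1.0, -0.0]
contact_force: [-0.3, -0.7, -0.1]
opening: 0.614
grip_force: 42.2
tool d [ 0.2 -0.5 27.3] turn -0.001 q6 0.5 t 29.4 tcp [571.6 382.9  78.3] F [-0.3 -0.7 -0.1] Tq [ 0.03 -0.04 -0.04] op 0.614 gf 42.2
```

```bash

python3 jog.py '[[0.2,-0.5,10,0,0.4],[0,0,8,0,0.4],[0,0,4,0,0.4],[0,0,0,0,0.4],[0,0,0,0,0.4]]'
python3 jog.py '[[0,0,2,0,0.4],[0,0,0,0,0.4]]'
python3 jog.py '[[0,0,1.5,0,0.4],[0,0,0,0,0.4]]'
python3 jog.py '[[0,0,1.5,0,0.4],[0,0,0,0,0.4]]'
```

```text
t: 29.9
tcp_pos: [571.3, 383.6, 56.0]
ee_rot: [0.0, -0.0, 1.0, 0.0]
contact_force: [0.4, -0.5, -0.4]
opening: 0.611
grip_force: 42.2
t: 30.1
tcp_pos: [571.4, 383.6, 54.1]
ee_rot: [0.0, -0.0, 1.0, 0.0]
contact_force: [1.3, -1.1, 0.7]
opening: 0.617
grip_force: 42.3
t: 30.3
tcp_pos: [571.9, 383.6, 53.1]
ee_rot: [0.001, 0.0, 1.0, 0.0]
contact_force: [1.2, -1.0, 2.8]
opening: 0.617
grip_force: 42.5
t: 30.5
tcp_pos: [572.3, 383.6, 52.7]
ee_rot: [0.001, 0.0, 1.0, 0.0]
contact_force: [1.0, -3.0, 8.4]
opening: 0.617
grip_force: 42.9
```

```bash

python3 jog.py '[[0,0,-1,0,0.5],[0,0,0,0,0.8],[0,0,0,0,1],[0,0,0,0,1],[0,0,-20,0,1],[0,0,-45,0,1],[0,0,-45,0,1],[0,0,-37,0,1]]'
python3 jog.py '[[-7,-37,0,0,1],[-7,-37,0,0,1],[-7,-37,0,0,1],[-7,-37,0,0,1],[-7,-37,0,0,1],[0,0,0,0,1],[0,0,0,0,1],[0,0,0,0,1]]'
python3 -c "
from cups import *
x,y=wcup((607,199)); go([x,y,33],np.pi/2)
D=cam('side')
print([c for c in cups(D)])
u,v=map(int,proj(D,[570,382.5,30]));print(u,v);np.set_printoptions(linewidth=200)
h=cv2.cvtColor(D['pixels'],cv2.COLOR_BGR2HSV)[v-25:v+15,u];print([(v-25+i,*map(int,q)) for i,q in enumerate(h)][::2])"
```

```text
t: 31.3
tcp_pos: [570.8, 383.7, 200.9]
ee_rot: [0.0, -0.0, 1.0, 0.0]
contact_force: [0.6, 0.6, -0.2]
opening: 0.997
grip_force: 0.0
t: 32.1
tcp_pos: [605.7, 199.4, 198.5]
ee_rot: [-0.0, -0.001, 1.0, 0.0]
contact_force: [-0.3, 0.5, -0.1]
opening: 1.001
grip_force: 0.0
cup [  1.4 606.7 200.3  28.2 164. ]
tool d [ -1.1   0.6 165.6] turn 0.002 q6 0.22 t 32.1 tcp [605.7 199.7 198.6] F [-0.1 -0.4  0.5] Tq [ 0.03 -0.01  0.04] op 0.998 gf 0.0
[('g', array([469.,  30.]), (222, 223, 25, 24)), ('g', array([451., 196.]), (178, 201, 22, 21)), ('g', array([428., 331.]), (144, 186, 21, 19)), ('g', array([604., 197.]), (225, 183, 21, 19))]
187 171
[(146, 113, 15, 66), (148, 107, 25, 72), (150, 102, 18, 71), (152, 107, 25, 72), (154, 109, 28, 73), (156, 111, 24, 73), (158, 110, 21, 72), (160, 110, 25, 61), (162, 90, 6, 204), (164, 94, 10, 202), (166, 90, 8, 200), (168, 94, 8, 215), (170, 95, 9, 180), (172, 75, 3, 190), (174, 115, 190, 161), (176, 114, 188, 167), (178, 113, 189, 167), (180, 114, 192, 166), (182, 114, 194, 167), (184, 104, 32, 178)]
```

```bash

python3 jog.py '[[0.5,0.6,45,0,1],[0,0,45,0,1],[0,0,45,0,1],[0,0,24,0,1],[0,0,7,0,1],[0,0,0,0,1],[0,0,0,0,1]]' 40
python3 jog.py '[[0,0,0,0,0.4],[0,0,0,0,0.4],[0,0,0,0,0.4],[0,0,0,0,0.4],[0,0,0,0,0.4]]'
python3 jog.py '[[0,0,-10,0,0.4],[0,0,-30,0,0.4],[0,0,-40,0,0.4],[0,0,-45,0,0.4],[0,0,-40,0,0.4],[0,0,0,0,0.4],[0,0,0,0,0.4]]'
python3 -c "
from h import *
go([571.4,383,200],np.pi/2)"
```

```text
t: 32.9
tcp_pos: [607.0, 200.0, 34.6]
ee_rot: [0.001, -0.0, 1.0, 0.0]
contact_force: [0.3, -0.3, -0.3]
opening: 1.001
grip_force: 0.0
t: 33.4
tcp_pos: [607.0, 199.6, 35.4]
ee_rot: [0.002, -0.0, 1.0, 0.001]
contact_force: [-2.5, -0.8, 7.7]
opening: 0.62
grip_force: 40.2
t: 34.1
tcp_pos: [606.6, 199.3, 199.9]
ee_rot: [0.002, -0.0, 1.0, 0.0]
contact_force: [0.4, 0.1, -1.2]
opening: 0.614
grip_force: 42.1
tool d [ 3.520e+01  1.837e+02 -1.000e-01] turn 0.0 q6 0.22 t 34.1 tcp [606.6 199.3 199.9] F [ 0.4  0.1 -1.2] Tq [0.03 0.04 0.06] op 0.614 gf 42.1
```

```bash

python3 jog.py '[[7.3,36.6,0,0,0.4],[7.3,36.6,0,0,0.4],[7.3,36.6,0,0,0.4],[7.3,36.6,0,0,0.4],[7.3,36.6,0,0,0.4],[0,0,30,0,0.4],[0,0,40,0,0.4],[0,0,30,0,0.4],[0,0,5,0,0.4],[0,0,0,0,0.4]]'
python3 -c "
from h import *
go([570.2,382.7,68],np.pi/2)"
```

```text
t: 35.1
tcp_pos: [567.6, 381.3, 91.0]
ee_rot: [-0.002, -0.0, 1.0, -0.001]
contact_force: [0.0, -0.8, -0.5]
opening: 0.611
grip_force: 42.1
tool d [-2.7  1.5 23. ] turn 0.0 q6 0.5 t 35.1 tcp [567.6 381.3  91. ] F [ 0.  -0.8 -0.5] Tq [0.02 0.02 0.06] op 0.611 gf 42.1
```

```bash

python3 jog.py '[[-1.5,1,0,0,0.4],[0,0,0,0,0.4],[0,0,0,0,0.4]]'
python3 jog.py '[[0,0,10,0,0.4],[0,0,6,0,0.4],[0,0,2,0,0.4],[0,0,0,0,0.4]]'
python3 jog.py '[[0,0,2,0,0.4],[0,0,0,0,0.4]]'
python3 jog.py '[[0,0,1.5,0,0.4],[0,0,0,0,0.4]]'
python3 jog.py '[[0,0,1.5,0,0.4],[0,0,0,0,0.4]]'
```

```text
t: 35.4
tcp_pos: [571.6, 383.6, 94.5]
ee_rot: [0.001, -0.0, 1.0, 0.001]
contact_force: [-0.8, -1.2, 0.8]
opening: 0.614
grip_force: 42.1
t: 35.8
tcp_pos: [569.9, 382.8, 73.8]
ee_rot: [-0.001, -0.0, 1.0, -0.0]
contact_force: [-1.0, 0.2, -0.6]
opening: 0.616
grip_force: 42.1
t: 36.0
tcp_pos: [570.5, 383.1, 72.7]
ee_rot: [-0.0, -0.0, 1.0, 0.0]
contact_force: [0.2, 0.1, -1.2]
opening: 0.617
grip_force: 42.1
t: 36.2
tcp_pos: [570.5, 383.1, 71.2]
ee_rot: [-0.0, -0.0, 1.0, 0.0]
contact_force: [-0.3, -0.2, -1.0]
opening: 0.612
grip_force: 42.1
t: 36.4
tcp_pos: [570.4, 383.1, 69.7]
ee_rot: [-0.0, -0.0, 1.0, 0.0]
contact_force: [0.1, 0.0, -1.1]
opening: 0.613
grip_force: 42.1
```

```bash

python3 jog.py '[[0,0,1.5,0,0.4],[0,0,0,0,0.4]]'
python3 jog.py '[[0,0,1.5,0,0.4],[0,0,0,0,0.4]]'
```

```text
t: 36.6
tcp_pos: [570.4, 383.3, 68.3]
ee_rot: [-0.0, -0.0, 1.0, 0.0]
contact_force: [-0.8, 0.5, -0.2]
opening: 0.62
grip_force: 42.2
t: 36.8
tcp_pos: [570.6, 383.4, 67.2]
ee_rot: [0.0, -0.0, 1.0, 0.0]
contact_force: [-1.4, 0.8, 2.0]
opening: 0.614
grip_force: 42.4
```

```bash

python3 jog.py '[[0,0,-0.5,0,0.5],[0,0,0,0,0.8],[0,0,0,0,1],[0,0,0,0,1],[0,0,-15,0,1],[0,0,-40,0,1],[0,0,-40,0,1],[0,0,-37,0,1]]'
python3 jog.py '[[23,-37.2,0,0,1],[23,-37.2,0,0,1],[23,-37.2,0,0,1],[23,-37.2,0,0,1],[23,-37.2,0,0,1],[0,0,0,0,1],[0,0,0,0,1],[0,0,0,0,1]]'
python3 -c "
from cups import *
x,y=wcup((456,197)); go([x,y,33],np.pi/2)"
```

```text
t: 37.6
tcp_pos: [570.6, 382.9, 201.0]
ee_rot: [0.0, -0.0, 1.0, 0.0]
contact_force: [-0.3, 0.5, 1.0]
opening: 1.002
grip_force: 0.0
t: 38.4
tcp_pos: [456.9, 197.8, 199.8]
ee_rot: [0.001, -0.0, 1.0, 0.0]
contact_force: [-0.3, -0.2, 0.0]
opening: 0.997
grip_force: 0.0
cup [  4.4 451.6 197.1  28.  164. ]
tool d [  5.7  -1.  166.7] turn 0.001 q6 0.28 t 38.5 tcp [457.  198.  199.7] F [ 0.6 -0.3  0.4] Tq [0.02 0.   0.02] op 0.998 gf 0.0
```

```bash

python3 jog.py '[[5.7,-1,45,0,1],[0,0,45,0,1],[0,0,45,0,1],[0,0,24,0,1],[0,0,7,0,1],[0,0,0,0,1],[0,0,0,0,1]]' 40
python3 jog.py '[[0,0,0,0,0.4],[0,0,0,0,0.4],[0,0,0,0,0.4],[0,0,0,0,0.4],[0,0,0,0,0.4]]'
python3 jog.py '[[0,0,-10,0,0.4],[0,0,-30,0,0.4],[0,0,-40,0,0.4],[0,0,-45,0,0.4],[0,0,-40,0,0.4],[0,0,0,0,0.4],[0,0,0,0,0.4]]'
python3 -c "
from h import *
go([570.2,382.8,200],np.pi/2)"
```

```text
t: 39.15
tcp_pos: [451.7, 196.9, 34.6]
ee_rot: [0.001, -0.0, 1.0, 0.0]
contact_force: [0.4, -0.4, 0.2]
opening: 1.001
grip_force: 0.0
t: 39.65
tcp_pos: [451.2, 196.6, 35.2]
ee_rot: [0.002, -0.0, 1.0, 0.001]
contact_force: [-1.0, -0.1, 9.0]
opening: 0.613
grip_force: 40.3
t: 40.35
tcp_pos: [450.8, 196.3, 199.9]
ee_rot: [0.002, -0.0, 1.0, 0.001]
contact_force: [-1.0, -1.1, -0.7]
opening: 0.61
grip_force: 42.1
tool d [-119.4  186.5    0.5] turn 0.0 q6 0.28 t 40.4 tcp [450.8 196.3 199.9] F [-1.  -1.1 -0.7] Tq [-0.04  0.02  0.07] op 0.61 gf 42.1
```

```bash

python3 jog.py '[[-23.9,37.3,0,0,0.4],[-23.9,37.3,0,0,0.4],[-23.9,37.3,0,0,0.4],[-23.9,37.3,0,0,0.4],[-23.9,37.3,0,0,0.4],[0,0,40,0,0.4],[0,0,40,0,0.4],[0,0,10,0,0.4],[0,0,0,0,0.4],[0,0,0,0,0.4]]'
python3 jog.py '[[0,0,0,0,0.4],[0,0,0,0,0.4]]'
python3 -c "
from h import *
go([570.3,383,82],np.pi/2)"
```

```text
t: 41.35
tcp_pos: [569.4, 382.4, 109.3]
ee_rot: [0.0, 0.0, 1.0, 0.0]
contact_force: [0.0, 0.4, -0.2]
opening: 0.612
grip_force: 42.2
t: 41.55
tcp_pos: [570.5, 383.0, 110.6]
ee_rot: [0.002, 0.0, 1.0, 0.001]
contact_force: [-0.0, 0.2, -0.3]
opening: 0.609
grip_force: 42.2
tool d [ 0.2 -0.1 28.6] turn -0.0 q6 0.5 t 41.5 tcp [570.5 383.  110.6] F [-0.   0.2 -0.3] Tq [-0.04 -0.02  0.04] op 0.609 gf 42.2
```

```bash

python3 jog.py '[[0,0,10,0,0.4],[0,0,10,0,0.4],[0,0,5,0,0.4],[0,0,1,0,0.4],[0,0,0,0,0.4],[0,0,0,0,0.4]]'
python3 jog.py '[[0,0,1.5,0,0.4],[0,0,0,0,0.4]]'
python3 jog.py '[[0,0,1.5,0,0.4],[0,0,0,0,0.4]]'
```

```text
t: 42.15
tcp_pos: [569.6, 383.0, 82.8]
ee_rot: [0.0, -0.0, 1.0, 0.0]
contact_force: [0.4, 0.6, 5.1]
opening: 0.61
grip_force: 42.6
t: 42.35
tcp_pos: [569.9, 383.1, 82.6]
ee_rot: [0.001, -0.0, 1.0, 0.001]
contact_force: [-1.9, -0.7, 9.7]
opening: 0.607
grip_force: 43.0
t: 42.55
tcp_pos: [570.2, 383.2, 82.2]
ee_rot: [0.001, -0.0, 1.0, 0.001]
contact_force: [-3.4, -1.4, 15.2]
opening: 0.61
grip_force: 43.4
```

```bash

python3 jog.py '[[0,0,-2,0,0.4],[0,0,0,0,0.6],[0,0,0,0,1],[0,0,0,0,1],[0,0,0,0,1],[0,0,-15,0,1],[0,0,-35,0,1],[0,0,-35,0,1],[0,0,-33,0,1]]'
python3 jog.py '[[12.5,-44,0,0,1],[12.5,-44,0,0,1],[12.5,-44,0,0,1],[12.5,-44,0,0,1],[12.5,-44,0,0,1],[12.5,-44,0,0,1],[12.5,-44,0,0,1],[12.5,-44,0,0,1],[0,0,0,0,1],[0,0,0,0,1]]'
python3 jog.py '[[0,0,0,0,1]]' >/dev/null
python3 -c "
from cups import *
x,y=wcup((470,31)); go([x,y,33],np.pi/2)"
```

```text
t: 43.45
tcp_pos: [569.0, 382.4, 200.1]
ee_rot: [-0.0, -0.0, 1.0, -0.0]
contact_force: [0.2, -0.2, 0.1]
opening: 1.0
grip_force: 0.0
t: 44.45
tcp_pos: [469.1, 29.8, 199.1]
ee_rot: [-0.0, 0.001, 1.0, 0.0]
contact_force: [0.6, 0.8, -1.1]
opening: 1.001
grip_force: 0.0
cup [  0.5 470.4  30.6  28.2 163. ]
tool d [ -0.7  -1.  166.2] turn 0.002 q6 -0.07 t 44.6 tcp [469.7  31.6 199.2] F [-0.6  0.7  0.7] Tq [-0.02  0.   -0.04] op 0.999 gf 0.0
```

```bash

python3 jog.py '[[-0.2,-0.5,45,0,1],[0,0,45,0,1],[0,0,45,0,1],[0,0,24,0,1],[0,0,7,0,1],[0,0,0,0,1],[0,0,0,0,1]]' 40
python3 jog.py '[[0,0,0,0,0.4],[0,0,0,0,0.4],[0,0,0,0,0.4],[0,0,0,0,0.4],[0,0,0,0,0.4]]'
python3 jog.py '[[0,0,-10,0,0.4],[0,0,-30,0,0.4],[0,0,-40,0,0.4],[0,0,-45,0,0.4],[0,0,-40,0,0.4],[0,0,0,0,0.4],[0,0,0,0,0.4]]'
python3 -c "
from h import *
go([570,383,200],np.pi/2)"
```

```text
t: 45.3
tcp_pos: [471.1, 30.6, 34.5]
ee_rot: [0.001, -0.001, 1.0, -0.0]
contact_force: [-0.1, -0.3, 1.2]
opening: 0.997
grip_force: 0.0
t: 45.8
tcp_pos: [471.1, 30.1, 35.3]
ee_rot: [0.002, -0.0, 1.0, 0.0]
contact_force: [-2.4, 0.7, 11.2]
opening: 0.617
grip_force: 39.6
t: 46.5
tcp_pos: [470.6, 29.9, 199.8]
ee_rot: [0.002, -0.0, 1.0, -0.0]
contact_force: [0.2, 0.3, -0.5]
opening: 0.615
grip_force: 42.1
tool d [-99.4 353.    0. ] turn 0.0 q6 -0.07 t 46.5 tcp [470.6  29.9 199.8] F [ 0.2  0.3 -0.5] Tq [0.01 0.05 0.03] op 0.615 gf 42.1
```

```bash

python3 jog.py '[[-12.4,44.1,0,0,0.4],[-12.4,44.1,0,0,0.4],[-12.4,44.1,0,0,0.4],[-12.4,44.1,0,0,0.4],[-12.4,44.1,0,0,0.4],[-12.4,44.1,0,0,0.4],[-12.4,44.1,0,0,0.4],[-12.4,44.1,0,0,0.4],[0,0,0,0,0.4],[0,0,0,0,0.4]]'
python3 jog.py '[[0,0,40,0,0.4],[0,0,34,0,0.4],[0,0,0,0,0.4],[0,0,0,0,0.4],[0,0,0,0,0.4]]'
python3 -c "
from h import *
go([570.3,383,97],np.pi/2)"
```

```text
t: 47.5
tcp_pos: [567.5, 383.2, 195.2]
ee_rot: [-0.002, -0.001, 1.0, -0.001]
contact_force: [0.8, 0.3, -1.7]
opening: 0.614
grip_force: 42.2
t: 48.0
tcp_pos: [569.8, 382.7, 126.8]
ee_rot: [0.001, 0.0, 1.0, 0.001]
contact_force: [-0.3, 0.1, 0.7]
opening: 0.611
grip_force: 42.3
tool d [-0.4  0.2 29.8] turn -0.001 q6 0.5 t 48.0 tcp [569.8 382.7 126.8] F [-0.3  0.1  0.7] Tq [-0.02  0.02  0.  ] op 0.611 gf 42.3
```

```bash

python3 jog.py '[[-0.4,0.2,10,0,0.4],[0,0,10,0,0.4],[0,0,6,0,0.4],[0,0,0,0,0.4],[0,0,0,0,0.4]]'
python3 jog.py '[[0,0,1.5,0,0.4],[0,0,0,0,0.4]]'
python3 jog.py '[[0,0,1.5,0,0.4],[0,0,0,0,0.4]]'
```

```text
t: 48.5
tcp_pos: [569.4, 383.1, 98.2]
ee_rot: [0.0, -0.0, 1.0, -0.0]
contact_force: [1.4, -0.5, -0.1]
opening: 0.611
grip_force: 42.3
t: 48.7
tcp_pos: [570.0, 383.2, 98.0]
ee_rot: [0.001, -0.0, 1.0, 0.0]
contact_force: [0.7, -1.3, 3.8]
opening: 0.611
grip_force: 42.6
t: 48.9
tcp_pos: [570.4, 383.3, 97.8]
ee_rot: [0.002, -0.0, 1.0, 0.0]
contact_force: [-0.4, -2.8, 9.6]
opening: 0.613
grip_force: 43.0
```

Seated at 97.8, as expected. The last cup is C at about (429,331).

```bash

python3 jog.py '[[0,0,-1.5,0,0.4],[0,0,0,0,0.6],[0,0,0,0,1],[0,0,0,0,1],[0,0,0,0,1],[0,0,-15,0,1],[0,0,-35,0,1],[0,0,-30,0,1],[0,0,-22,0,1]]'
python3 jog.py '[[35.3,-13,0,0,1],[35.3,-13,0,0,1],[35.3,-13,0,0,1],[35.3,-13,0,0,1],[0,0,0,0,1],[0,0,0,0,1],[0,0,0,0,1],[0,0,0,0,1]]'
python3 -c "
from cups import *
x,y=wcup((429,331)); go([x,y,33],np.pi/2)"
```

```text
t: 49.8
tcp_pos: [569.3, 383.5, 200.7]
ee_rot: [0.001, -0.0, 1.0, 0.0]
contact_force: [0.3, -0.0, 0.2]
opening: 1.0
grip_force: 0.0
t: 50.6
tcp_pos: [429.4, 331.7, 199.1]
ee_rot: [0.001, 0.0, 1.0, 0.0]
contact_force: [1.0, 0.7, 0.2]
opening: 0.999
grip_force: 0.0
cup [  1.7 429.5 332.6  28.  163. ]
tool d [ -0.    0.8 165.9] turn -0.0 q6 0.54 t 50.6 tcp [429.3 331.7 198.9] F [-0.4  0.8  0.1] Tq [-0.03 -0.03  0.  ] op 0.996 gf 0.0
```

```bash

python3 jog.py '[[0.4,0.8,45,0,1],[0,0,45,0,1],[0,0,45,0,1],[0,0,24,0,1],[0,0,7,0,1],[0,0,0,0,1],[0,0,0,0,1]]' 40
python3 jog.py '[[0,0,0,0,0.4],[0,0,0,0,0.4],[0,0,0,0,0.4],[0,0,0,0,0.4],[0,0,0,0,0.4]]'
python3 jog.py '[[0,0,-10,0,0.4],[0,0,-30,0,0.4],[0,0,-40,0,0.4],[0,0,-45,0,0.4],[0,0,-40,0,0.4],[0,0,0,0,0.4],[0,0,0,0,0.4]]'
python3 -c "
from h import *
go([570.3,383.1,200],np.pi/2)"
```

```text
t: 51.35
tcp_pos: [429.2, 332.8, 34.3]
ee_rot: [0.001, -0.0, 1.0, 0.001]
contact_force: [-0.2, -0.5, 0.2]
opening: 1.0
grip_force: 0.0
t: 51.85
tcp_pos: [428.8, 332.7, 35.0]
ee_rot: [0.002, -0.0, 1.0, 0.001]
contact_force: [-1.3, -1.4, 8.6]
opening: 0.613
grip_force: 40.1
t: 52.55
tcp_pos: [428.3, 332.4, 199.5]
ee_rot: [0.002, -0.0, 1.0, 0.001]
contact_force: [-0.0, -0.2, -1.2]
opening: 0.608
grip_force: 42.1
tool d [-142.    50.7   -0. ] turn 0.0 q6 0.54 t 52.5 tcp [428.3 332.4 199.5] F [-0.  -0.2 -1.2] Tq [ 0.01 -0.    0.01] op 0.608 gf 42.1
```

```bash

python3 jog.py '[[-35.5,12.7,0,0,0.4],[-35.5,12.7,0,0,0.4],[-35.5,12.7,0,0,0.4],[-35.5,12.7,0,0,0.4],[0,0,0,0,0.4],[0,0,0,0,0.4],[0,0,35,0,0.4],[0,0,24,0,0.4],[0,0,0,0,0.4],[0,0,0,0,0.4]]'
python3 jog.py '[[0,0,0,0,0.4],[0,0,0,0,0.4]]'
python3 -c "
from h import *
go([570.3,383.1,112.5],np.pi/2)"
```

```text
t: 53.55
tcp_pos: [567.8, 382.1, 139.0]
ee_rot: [-0.001, -0.0, 1.0, -0.0]
contact_force: [0.8, -0.1, 0.8]
opening: 0.609
grip_force: 42.1
t: 53.75
tcp_pos: [570.3, 383.2, 141.0]
ee_rot: [0.001, -0.0, 1.0, 0.001]
contact_force: [0.7, -0.7, -0.3]
opening: 0.614
grip_force: 42.1
tool d [ 0.1 -0.2 28.5] turn 0.0 q6 0.5 t 53.8 tcp [570.3 383.2 141. ] F [ 0.7 -0.7 -0.3] Tq [0.03 0.01 0.03] op 0.614 gf 42.1
```

```bash

python3 jog.py '[[0,0,10,0,0.4],[0,0,10,0,0.4],[0,0,5,0,0.4],[0,0,0,0,0.4],[0,0,0,0,0.4]]'
python3 jog.py '[[0,0,1.5,0,0.4],[0,0,0,0,0.4]]'
python3 jog.py '[[0,0,1.5,0,0.4],[0,0,0,0,0.4]]'
python3 jog.py '[[0,0,1,0,0.4],[0,0,0,0,0.4]]'
```

```text
t: 54.25
tcp_pos: [569.1, 382.7, 113.1]
ee_rot: [-0.001, -0.0, 1.0, -0.0]
contact_force: [-0.6, 1.4, -0.7]
opening: 0.609
grip_force: 42.6
t: 54.45
tcp_pos: [569.5, 382.8, 112.5]
ee_rot: [0.0, -0.0, 1.0, 0.0]
contact_force: [0.4, 0.4, 0.1]
opening: 0.615
grip_force: 42.6
t: 54.65
tcp_pos: [569.9, 383.0, 111.8]
ee_rot: [0.001, -0.0, 1.0, 0.0]
contact_force: [-2.2, -0.7, 3.7]
opening: 0.614
grip_force: 42.9
t: 54.85
tcp_pos: [570.2, 383.1, 111.4]
ee_rot: [0.001, -0.0, 1.0, 0.001]
contact_force: [-2.0, -1.2, 7.5]
opening: 0.614
grip_force: 43.2
```

```bash

python3 jog.py '[[0,0,-1.5,0,0.4],[0,0,0,0,0.6],[0,0,0,0,1],[0,0,0,0,1],[0,0,0,0,1],[0,0,-15,0,1],[0,0,-35,0,1],[0,0,-35,0,1],[0,0,0,0,1]]'
python3 jog.py '[[40,0,-5,0,1],[40,0,-5,0,1],[40,0,-5,0,1],[20,0,0,0,1],[0,0,0,0,1]]'
python3 - <<'E'
from h import *
S=cam("scene","sf");D=cam("side","df")
Z=lambda im,c,w,h:cv2.resize(im[c[1]-h:c[1]+h,c[0]-w:c[0]+w],(400,300),interpolation=cv2.INTER_CUBIC)
a=Z(S["pixels"],(455,220),60,45);b=Z(D["pixels"],(187,160),60,45);c=Z(S["pixels"],(215,220),80,60);d=Z(D["pixels"],(325,250),93,70)
cv2.imwrite("pics/final.png",np.vstack([np.hstack([a,b]),np.hstack([c,d])]))
E
```

```text
t: 55.75
tcp_pos: [572.3, 384.1, 202.4]
ee_rot: [0.004, -0.0, 1.0, 0.002]
contact_force: [0.7, 0.9, 0.6]
opening: 1.006
grip_force: 0.0
t: 56.25
tcp_pos: [426.7, 382.5, 211.3]
ee_rot: [-0.001, -0.001, 1.0, -0.0]
contact_force: [0.7, 0.5, 0.2]
opening: 0.998
grip_force: 0.0
```

View pics/final.png

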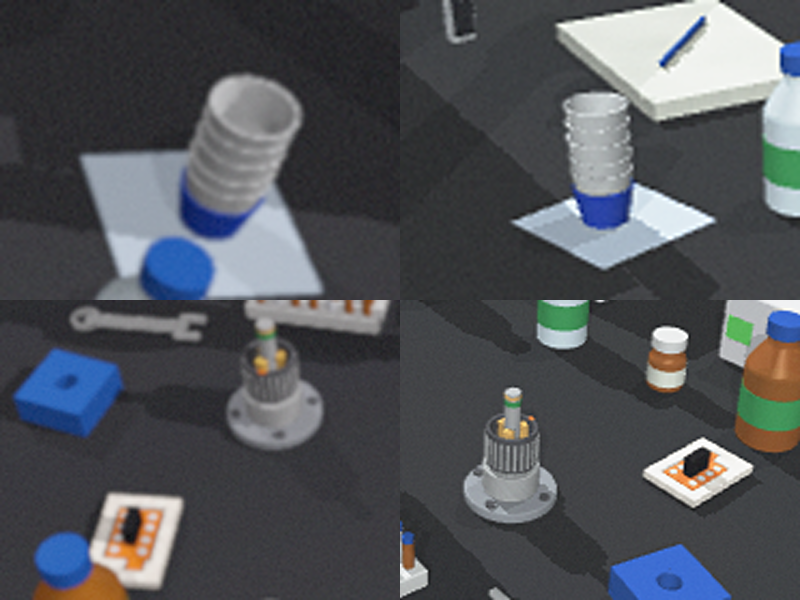

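The final picture shows all five cups nested on the blue cup, with the rims evenly spaced (tops at about (255,105) and (597,105)). The column is clamped upright at (265,350) and (512,420), and the tray is flat in its pocket.

```bash
python3 jog.py '[[0,0,0,0,1],[0,0,0,0,1],[0,0,0,0,1],[0,0,0,0,1]]'; python3 -c "
from bench import bot, viewer
print(bot.close_job())"
```

```text
t: 56.75
tcp_pos: [430.1, 382.6, 211.0]
ee_rot: [-0.0, 0.0, 1.0, -0.0]
contact_force: [-0.1, 0.7, 0.4]
opening: 1.001
grip_force: 0.0
the job is handed in; nothing more can be done
None
```

The job is handed in at 56.8 s of the 208 s allowed, with no verdict returned: the column stands on the chuck floor, clamped with the sleeve at its end stop, the frit tray is flat and home in its pocket, and all five cups are nested upright on the blue cup.

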